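# Stack a flow cell in the free assembly nest

### The arm

A 7-joint arm with a two-finger parallel gripper is mounted at the origin on the work surface. World frame = base frame: x ahead of the robot, y to its left, z up, the work surface at z = 0. Lengths are in m, angles in rad, forces in N, time in s.
With the tool pointing down it reaches from about 0.4 to 0.875 m from the base axis. Payload 19.3 kg.
Tool frame: the origin (TCP) lies at the very end of the fingers, on their centre line; the grasp point (between the pads) lies 19 mm behind it; z points along the fingers, y is the line along which they close (so a half turn about z gives the same grasp; the last joint's range is limited). The gripper opens to 85 mm and grips with 20 to 120 N. Pads are 22 mm wide; open, the fingers measure 114 mm over their backs; the gripper's body (76 mm by 85 mm) begins 54 mm behind the grasp point. The pads swing forward as they close: fully open they stand 13 mm farther back than shut.
Start: joints at [-1.224, 0.521, -0.036, 1.599, 0.021, 1.021, -0.113], TCP at [0.253, 0.571, 0.231] pointing down, gripper open.
Joint ranges: [-2.91, 2.91], [-0.3, 2.13], [-1.5, 1.42], [0.17, 2.43], [-1.26, 4.41], [0.16, 1.93], [-2.52, 2.52]. Speed limits (rad/s): [1.89, 1.89, 2.39, 2.39, 3.01, 3.01, 3.01].

### API

Orientations are given as [roll, pitch, yaw] about the fixed x, y, z axes, in that order (R = Rz(yaw) Ry(pitch) Rx(roll)).
In Python, from workcell import monitor, optics, workorder gives the robot as it stands.
- The arm moves only by the tool apply_moves, never from a script. Its arguments are lists of equal length, an entry for each row: "linear": the shift along the tool's x, y, z each as a share of 0.1 m, from -1 to 1, a list of three; "delta_rot": the turn, a rotation vector about the tool's x, y, z each as a share of 120 degrees, from -1 to 1, a list of three. A call has exactly 5 rows; each row is the pose to reach, as a shift and turn from the pose commanded when the call began, along the tool's axes at that moment; what a row does not reach only later rows make up. A row lasts 1/12 s, in which the tool goes at most 41.7 mm and 7.16 degrees, less where a joint would pass 70% of its speed; a pose out of reach is approached as far as the arm can. A call with a number of a shift or a turn outside -1 to 1 is refused whole. A call with a gripper value outside its range is refused whole. "gripper" is the opening, from -1 (shut) to 1 (fully open), set as the call begins (left out, the last holds). The fingers move at their own pace and stop on an object; "force" is the grip in N (left out, the last holds). Time passes only in rows, so rows that repeat a pose let the fingers close, or fill a call up. It gives the time, the measured TCP pose, the force, the opening and the grip force at its end, in the units of the state.
- monitor.observe(): the state, without advancing time (a new reading comes with each control period).
- optics.grab_frame(name): name is "side" or "top"; returns (picture, depth): 400x640x3 uint8, red, green, blue; 400x640 float32, m along the optical axis (not along the pixel's ray), 0 where there is no reading.
- optics.camera_info(name): a dict with "fx", "fy", "cx", "cy" (pixels), "rvec" (rotation vector, rad) and "tvec" (3), from world to camera coordinates, as OpenCV has them. Camera axes: x right, y down, z forward; pixel columns grow to the right and rows downward; lengths in m; the calibration is good to about 2 mm. A picture is of the moment at which its call begins. camera_info takes no time and is no camera call.
- workorder.job_done(): hands the job in; it is judged then, once.
The state is a dict: "clock": time; "qpos": joint angles; "qd": joint speeds; "joint_efforts": joint torques, N m; "position": TCP position; "tool_rot": TCP orientation; "force": force on the tool from outside, world axes, zero at the start; "moment": the same for the moment, N m; "grip_width": finger opening in m; "finger_force": force on a finger pad.
Only numpy, scipy, OpenCV 4.12 (cv2) and the standard library are available. Lean on these libraries where they do the work, as an engineer would, in place of code of your own. Each camera call takes 0.05 s, during which the arm holds its last target. There are 200 camera calls.

### The job

One of the two orange-cornered assembly nests already holds a finished flow cell; build a second cell squarely in the empty nest: first the cream body block lying flat on a broad face, then the blue spacer frame on it, then the aluminium cover with its black grip bar up, each fully home and let go before the next. The body block stands on end: lay it down under control rather than letting it topple or fall over. Leave the finished cell, bottle, beaker and screwdriver where they are.

Things in the scene. Friction and masses are not known exactly. Their poses are not given: they have to be found in the camera images.
- board: Fixed low aluminium board, 170 x 270 x 6 mm, origin under its centre; carries two identical nests side by side along its y, centres 130 mm apart. Each nest has a grey 130 x 90 mm base and four orange L-shaped corner walls around a pocket. One nest holds the finished cell, the other is empty; which one changes from run to run.
- nest_1_floor (a point): Centre of one nest's pocket floor, 16 mm above the bench; x along the pocket's 106 mm, y along its 66 mm, z up. The 8 mm thick corner walls are straight to 54 mm above this floor, then flare outward as a lead-in up to 69 mm. Between the corners the sides are open for fingers: 66 mm wide on the long sides, 38 mm on the short ones.
- nest_2_floor (a point): The same point of the other, identical nest.
- body_block: Cream plastic block, 100 x 60 x 36 mm, about 0.25 kg, starts standing on a 60 x 36 mm end on the bench. Origin at the centre of that end; own z along the 100 mm length (up at the start), y along the 60 mm width, x along the 36 mm thickness. Its two broad faces are alike (grey rectangle; a black port disc on each end) and either may be up.
- block_center (a point): Centre of the body block. Fully home in a nest it is 18 mm above the pocket floor.
- spacer: Blue plastic frame, 100 x 60 x 12 mm with a 70 x 30 mm window, lying flat on the bench. Origin at the middle of the window, at mid-thickness (6 mm above the bench at the start), x along the 100 mm, z up. On the block in a nest its origin is 42 mm above the pocket floor; either face may be up.
- cover: Aluminium plate 100 x 60 x 10 mm with a black grip bar on top (60 mm along x, 20 mm wide along y, 24 mm high, so 34 mm overall), lying flat on the bench, bar up. Origin at the centre of the plate's underside, x along the 100 mm. On the spacer in a nest its underside is 48 mm above the pocket floor.
- finished_cell: A finished cell (same three parts, one rigid piece, 58 mm high, 82 mm with its grip bar), lying in one of the two nests. Origin at the centre of its underside, on the pocket floor, x along its 100 mm. Leave it.
- bottle: Reagent bottle with red cap, 66 mm diameter, 150 mm high, origin under its centre. Leave it.
- beaker: White open beaker, 70 mm diameter, 90 mm high, origin under its centre. Leave it.
- screwdriver: Red screwdriver about 200 mm long lying along its own x. Leave it.
There are look-alikes about, which are no part of the job. Several things look just like the spacer: the one meant starts nearest to the robot's base.

How it is judged:
On the way, in this order (a step that is already met when the one before it is completed fails the run):
1. the body block lies flat, square and fully home in the empty nest, let go, with nothing on it yet (((horizontal distance between block_center and nest_1_floor below 0.006 m and z of block_center in the frame of nest_1_floor between 0.0145 and 0.0215 m and angle between the z axis of body_block and the x axis of nest_1_floor, either way round below 0.08 rad and angle between the x axis of body_block and the z axis of nest_1_floor, either way round below 0.06 rad) or (horizontal distance between block_center and nest_2_floor below 0.006 m and z of block_center in the frame of nest_2_floor between 0.0145 and 0.0215 m and angle between the z axis of body_block and the x axis of nest_2_floor, either way round below 0.08 rad and angle between the x axis of body_block and the z axis of nest_2_floor, either way round below 0.06 rad)) and contact force between the fingers and body_block below 0.05 N and contact force between body_block and spacer below 0.01 N and contact force between body_block and cover below 0.01 N), for 0.2 s.
2. the spacer lies square and fully home on the block in that nest, let go, cover not on it yet (((horizontal distance between each of block_center, spacer and nest_1_floor below 0.006 m and z of block_center in the frame of nest_1_floor between 0.0145 and 0.0215 m and angle between the z axis of body_block and the x axis of nest_1_floor, either way round below 0.08 rad and angle between the x axis of body_block and the z axis of nest_1_floor, either way round below 0.06 rad and z of spacer in the frame of nest_1_floor between 0.0385 and 0.0455 m and angle between the z axis of spacer and the z axis of nest_1_floor, either way round below 0.06 rad and angle between the x axis of spacer and the x axis of nest_1_floor, either way round below 0.08 rad) or (horizontal distance between each of block_center, spacer and nest_2_floor below 0.006 m and z of block_center in the frame of nest_2_floor between 0.0145 and 0.0215 m and angle between the z axis of body_block and the x axis of nest_2_floor, either way round below 0.08 rad and angle between the x axis of body_block and the z axis of nest_2_floor, either way round below 0.06 rad and z of spacer in the frame of nest_2_floor between 0.0385 and 0.0455 m and angle between the z axis of spacer and the z axis of nest_2_floor, either way round below 0.06 rad and angle between the x axis of spacer and the x axis of nest_2_floor, either way round below 0.08 rad)) and contact force between the fingers and spacer below 0.05 N and contact force between spacer and cover below 0.01 N), for 0.2 s.
At the end, for the whole second after the job is handed in: Block, spacer and cover stacked in that order in the empty nest, each within 6 mm of the pocket centre, flat within 0.06 and square within 0.08 rad, within 3.5 mm of its seated height (block centre 18, spacer middle 42, cover underside 48 mm above the floor), grip bar up, released, at rest (((horizontal distance between each of block_center, spacer, cover and nest_1_floor below 0.006 m and z of block_center in the frame of nest_1_floor between 0.0145 and 0.0215 m and angle between the z axis of body_block and the x axis of nest_1_floor, either way round below 0.08 rad and angle between the x axis of body_block and the z axis of nest_1_floor, either way round below 0.06 rad and z of spacer in the frame of nest_1_floor between 0.0385 and 0.0455 m and angle between the z axis of spacer and the z axis of nest_1_floor, either way round below 0.06 rad and angle between the x axis of each of spacer, cover and the x axis of nest_1_floor, either way round below 0.08 rad and z of cover in the frame of nest_1_floor between 0.0445 and 0.0515 m and angle between cover's own z axis and vertical below 0.06 rad) or (horizontal distance between each of block_center, spacer, cover and nest_2_floor below 0.006 m and z of block_center in the frame of nest_2_floor between 0.0145 and 0.0215 m and angle between the z axis of body_block and the x axis of nest_2_floor, either way round below 0.08 rad and angle between the x axis of body_block and the z axis of nest_2_floor, either way round below 0.06 rad and z of spacer in the frame of nest_2_floor between 0.0385 and 0.0455 m and angle between the z axis of spacer and the z axis of nest_2_floor, either way round below 0.06 rad and angle between the x axis of each of spacer, cover and the x axis of nest_2_floor, either way round below 0.08 rad and z of cover in the frame of nest_2_floor between 0.0445 and 0.0515 m and angle between cover's own z axis and vertical below 0.06 rad)) and linear speed of each of body_block, spacer, cover below 0.03 m/s); the robot touches nothing.
It fails at once if the body block topples or falls over (turns faster than 8 rad/s) (angular speed of body_block above 8 rad/s).
It fails at once if the finished cell is disturbed (more than 12 mm) (distance of finished_cell from where it was at the start of the episode above 0.012 m).
It fails at once if the bottle, beaker or screwdriver is moved more than 30 mm (distance of any of bottle, beaker, screwdriver from where it was at the start of the episode above 0.03 m).
It also fails if it takes over 72 s, if anything falls off the work surface, if the arm or the gripper's body presses on something with over 40 N, if the wrist force passes 120 N, or if a joint passes its speed limit or range.

## Working session

There is one attempt and no reset: what is moved stays moved. The work goes in short steps, Python scripts to look and compute and a tool call to move; the robot and the scene stay as the last step left them, time stands still between calls to the robot, and variables do not carry over. Pictures are saved under pics/ and viewed, at most 12 in all, crops included, and the job is handed in when it is done.

Besides the shell and the picture viewer there is one more tool, called as name(argument=value, ...) on one line, values as JSON. apply_moves: Moves the arm, as the interface text tells. Its arguments: {"type":"object","properties":{"linear":{"type":"array"},"delta_rot":{"type":"array"},"gripper":{"type":"number"},"force":{"type":"number"}},"required":["linear","delta_rot"]}

```bash
mkdir -p pics; ls
cat > h.py <<'E'
import numpy as np,cv2
from scipy.spatial.transform import Rotation as Ro
from workcell import monitor,optics,workorder
def cloud(n):
    p,d=optics.grab_frame(n);c=optics.camera_info(n)
    R=cv2.Rodrigues(np.array(c['rvec'],float))[0];t=np.array(c['tvec'],float)
    v,u=np.mgrid[:400,:640]
    X=np.stack([(u-c['cx'])/c['fx']*d,(v-c['cy'])/c['fy']*d,d],-1)
    W=(X-t.ravel())@R
    W[d==0]=np.nan
    return p,d,W
def save(n,p,s=1):
    cv2.imwrite('pics/'+n,cv2.resize(p[...,::-1],None,fx=s,fy=s,interpolation=cv2.INTER_CUBIC))
E
python3 - <<'E'
from h import *
for n in ['top','side']:
    p,d,W=cloud(n);save(n+'0.png',p,1.25);np.savez(n+'0.npz',p=p,W=W)
    c=optics.camera_info(n);R=cv2.Rodrigues(np.array(c['rvec'],float))[0];print(n,c['fx'],-R.T@np.array(c['tvec']).ravel(),R[2])
print(monitor.observe())
E
```

```text
pics
top 415.9356083637461 [ 0.29272891 -0.08622821  1.37883391] [ 0.18204628 -0.00531318 -0.98327561]
side 364.87896799210756 [ 0.24632177 -1.16878266  0.77827859] [ 0.21692555  0.80940121 -0.54572245]
{'clock': 0.1, 'qpos': array([-1.22419034,  0.52197738, -0.03632536,  1.59994523,  0.02118313,
        1.02105881, -0.1127756 ]), 'qd': array([-9.62698868e-05, -1.65029564e-03, -9.48808667e-04, -1.83510218e-03,
        6.34047433e-04,  6.61914011e-04,  1.07892090e-03]), 'joint_efforts': array([ 5.03505289e-03, -9.28482771e+01,  1.98491625e+00, -3.70534372e+01,
        1.81869837e-02,  5.44826893e-03, -4.84113127e-05]), 'position': array([0.25293525, 0.57121446, 0.23077104]), 'tool_rot': array([-3.14058959e+00,  5.51363535e-05,  2.72478939e+00]), 'force': array([-0.04658292, -0.06732162, -0.79861272]), 'moment': array([ 0.05633573, -0.02907775,  0.02540645]), 'finger_force': 0.0, 'grip_width': 0.08522808468968428}
```

View pics/top0.png

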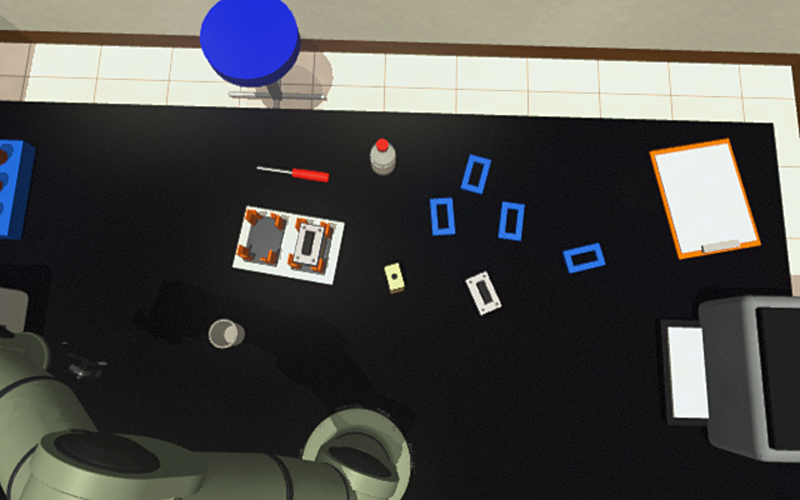

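View pics/side0.png

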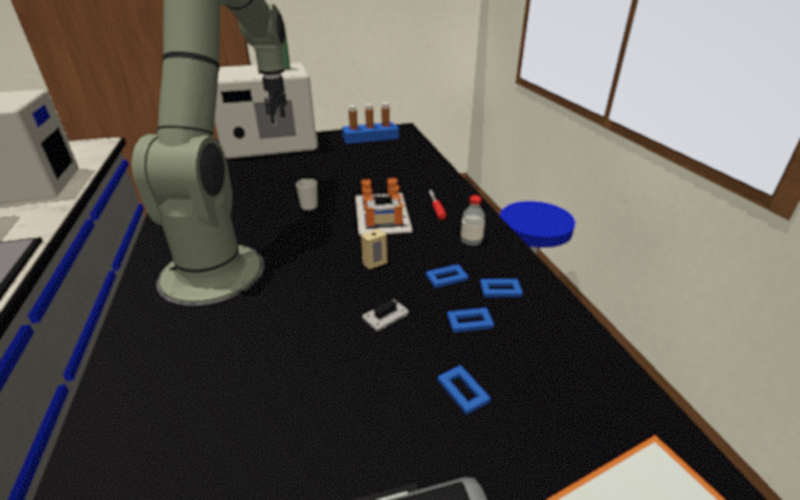

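The top view shows the board at (288,245) with the empty nest at (265,238) on the left and the finished cell at (310,245). The body block stands at (394,278) and the cover lies at (483,292). There are four blue frames, at (442,216), (476,174), (511,221) and (584,258). The side view agrees. Next I measure these.

```bash
cat > m.py <<'E'
from h import *
z=np.load('top0.npz');p=z['p'];W=z['W']
H=cv2.cvtColor(p,cv2.COLOR_RGB2HSV);h,s,v=cv2.split(H)
c=optics.camera_info('top');K=np.array([[c['fx'],0,c['cx']],[0,c['fy'],c['cy']],[0,0,1]]);R=cv2.Rodrigues(np.array(c['rvec'],float))[0];C=-R.T@np.array(c['tvec']).ravel()
def ray(uv,zz):
    uv=np.atleast_2d(uv).astype(float);d=np.c_[(uv-[c['cx'],c['cy']])/[c['fx'],c['fy']],np.ones(len(uv))]@R
    return C+d*((zz-C[2])/d[:,2])[:,None]
def rect(P):
    (cx,cy),(w,l),a=cv2.minAreaRect(P[:,:2].astype(np.float32)*1000)
    if w<l: a+=90;w,l=l,w
    return np.round([cx,cy,w,l,(a+90)%180-90],1)
def blobs(m,zz,name,amin=60):
    n,L,S,ct=cv2.connectedComponentsWithStats(m.astype(np.uint8))
    for i in range(1,n):
        if S[i,4]>amin:
            q=np.argwhere(L==i)[:,::-1]
            P=ray(q,zz);print(name,ct[i].round(),S[i,4],rect(P),'cen',P.mean(0).round(4),'depth z med',np.nanmedian(W[L==i][:,2]).round(4), 'dist',np.linalg.norm(P.mean(0)[:2]).round(3))
if __name__=='__main__':
    bx=W[...,0];tb=(bx>.2)&(bx<.9)&(np.abs(W[...,1])<.7)
    blobs((h>100)&(h<120)&(s>150)&(v>90)&tb,.012,'blue')
    blobs((h>20)&(h<35)&(s>40)&(v>120)&tb,.1,'cream',20)
    blobs((h<15)&(s>150)&(v>70)&tb,.08,'orange/red',10)
    blobs((s<40)&(v>120)&tb,.010,'white')
    zz=W[...,2]
    for n,lo,hi in (('z>.09',.09,.11),):
        blobs((zz>lo)&(zz<hi)&tb&(bx>.4),.1,n,20)
    blobs((zz>.028)&(zz<.04)&tb&(bx>.3),.034,'bar',20)
    blobs((zz>.005)&(zz<.014)&tb&(bx>.3),.010,'low',40)
E
python3 m.py
python3 - <<'E'
from h import *
z=np.load('top0.npz');save('crop1.png',z['p'][120:250,180:500],2.5)
E
```

```text
blue [380. 139.] 390 [ 767.  -300.7  104.4   62.8  -15. ] cen [ 0.767  -0.3006  0.012 ] depth z med 0.0113 dist 0.824
blue [354. 173.] 404 [ 644.5 -209.7  103.6   63.3    5.2] cen [ 0.6445 -0.2099  0.012 ] depth z med 0.0118 dist 0.678
blue [409. 177.] 409 [ 636.7 -397.   103.9   63.1   -6.9] cen [ 0.6364 -0.3971  0.012 ] depth z med 0.0119 dist 0.75
blue [467. 206.] 422 [ 540.7 -590.2  103.9   63.5  -74.9] cen [ 0.5406 -0.5902  0.012 ] depth z med 0.0118 dist 0.8
cream [315. 221.] 217 [464.4 -83.9  63.1  36.9  17.3] cen [ 0.4647 -0.0842  0.1   ] depth z med 0.1003 dist 0.472
orange/red [305. 115.] 81 [818.4 -43.   34.9  29.7   1.9] cen [ 0.8177 -0.0426  0.08  ] depth z med 0.1495 dist 0.819
orange/red [248. 140.] 241 [727.9 140.9  97.   27.8  82.8] cen [0.7279 0.1406 0.08  ] depth z med 0.0223 dist 0.741
orange/red [202. 173.] 100 [613.7 284.1  42.   31.3  47.2] cen [0.6124 0.2837 0.08  ] depth z med 0.0663 dist 0.675
orange/red [222. 177.] 75 [603.  220.   49.5  22.5  46.9] cen [0.6014 0.2176 0.08  ] depth z med 0.0654 dist 0.64
orange/red [239. 178.] 44 [600.  161.8  29.9  23.4 -5
[... 2082 characters left out ...]
  ] depth z med 0.0076 dist 0.696
low [224. 203.] 648 [557.4 231.1 213.3 175.1  84.1] cen [0.5283 0.2212 0.01  ] depth z med 0.0076 dist 0.573
low [265. 206.] 306 [538.2  91.7 169.   56.8  -8.5] cen [0.5213 0.0853 0.01  ] depth z med 0.0073 dist 0.528
low [195. 190.] 63 [574.4 324.7  58.5  26.6   4.5] cen [0.5702 0.3222 0.01  ] depth z med 0.0079 dist 0.655
low [467. 206.] 263 [ 540.2 -590.1  108.7   62.9  -72.5] cen [ 0.5403 -0.5909  0.01  ] depth z med 0.011 dist 0.801
low [386. 234.] 378 [ 439.2 -322.   106.6   69.3   20.2] cen [ 0.4385 -0.3199  0.01  ] depth z med 0.0098 dist 0.543
low [183. 266.] 60 [319.2 339.7  35.2  32.3   1.5] cen [0.3176 0.3397 0.01  ] depth z med 0.0081 dist 0.465
```

View pics/crop1.png

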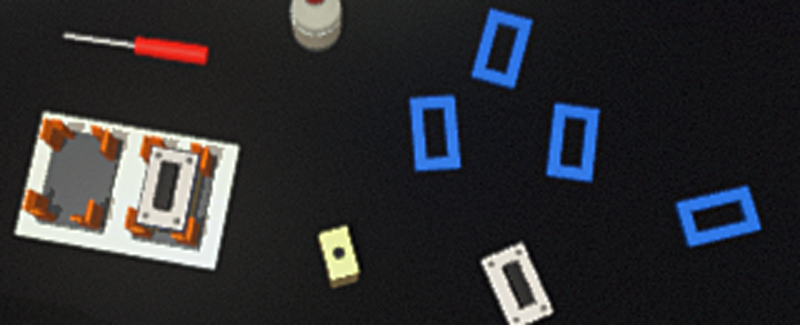

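The four blue frames (raw pixels) are at (354,173) 0.678 m from the base, (409,177) 0.750 m, (467,206) 0.800 m and (380,139) 0.824 m. The one at (354,173) is the spacer meant, being nearest the base. The crop confirms it as the leftmost frame, at crop (435,133). The crop also shows the empty nest at (82,175) and the standing block at (338,255).

Plan for the block:
1. Tilt the tool 60° and grip the block across its 60 mm width.
2. Turn it 90° in the air and set it on the bench.
3. Regrip it with the tool vertical and place it in the nest.

```bash
cat > plan.py <<'E'
# plan.py N x y z roll pitch yaw(deg) : straight interpolation from now, N calls of 5 rows
from h import *;import sys
from scipy.spatial.transform import Slerp
def tool(yaw,tilt=0): return Ro.from_euler('xyz',[180,0,yaw],degrees=True)*Ro.from_euler('y',tilt,degrees=True)
def plan(legs,start=None):
    s=monitor.observe()
    p,R=(s['position'],Ro.from_euler('xyz',s['tool_rot'])) if start is None else start
    print('from',p.round(4),np.degrees(s['tool_rot']).round(1),'q',s['qpos'].round(2),'t',s['clock'],'w',s['grip_width'].round(4))
    for N,q,Q in legs:
        q=np.array(q);S=Slerp([0,1],Ro.concatenate([R,Q]))
        for k in range(N):
            p0=p+(q-p)*k/N;R0=S(k/N);l=[];r=[]
            for j in range(1,6):
                a=(k+j/5)/N
                l.append((R0.inv().apply(p+(q-p)*a-p0)/.1).round(3).tolist());r.append(((R0.inv()*S(a)).as_rotvec()/np.radians(120)).round(3).tolist())
            print('call',k+1,'of',N,'\n ',l,'\n ',r)
        p,R=q,Q
E
python3 - <<'E'
from plan import *
plan([(5,[.46,.1,.26],tool(130)),(4,[.505,-.217,.20],tool(107.4,60))])
E
```

```text
Traceback (most recent call last):
  File "plan.py", line 8, in plan
    print('from',p.round(4),np.degrees(s['tool_rot']).round(1),'q',s['qpos'].round(2),'t',s['clock'],'w',s['grip_width'].round(4))
                                                                                                         ^^^^^^^^^^^^^^^^^^^^^
AttributeError: 'float' object has no attribute 'round'
```

```bash
sed -i "s/s\['grip_width'\].round(4)/round(s['grip_width'],4)/" plan.py
python3 - <<'E'
from plan import *
plan([(5,[.46,.1,.26],tool(130)),(4,[.505,-.217,.20],tool(107.4,60))])
E
```

```text
from [0.2529 0.5712 0.2308] [-179.9    0.   156.1] q [-1.22  0.52 -0.04  1.6   0.02  1.02 -0.11] t 0.1 w 0.0852
call 1 of 5 
  [[-0.152, -0.139, -0.012], [-0.304, -0.278, -0.023], [-0.456, -0.416, -0.035], [-0.608, -0.555, -0.046], [-0.76, -0.694, -0.058]] 
  [[-0.0, 0.0, 0.009], [-0.0, 0.0, 0.017], [-0.0, 0.0, 0.026], [-0.0, 0.0, 0.035], [-0.0, 0.0, 0.044]]
call 2 of 5 
  [[-0.164, -0.124, -0.012], [-0.328, -0.249, -0.023], [-0.492, -0.373, -0.035], [-0.656, -0.498, -0.046], [-0.82, -0.622, -0.058]] 
  [[-0.0, 0.0, 0.009], [-0.0, 0.0, 0.017], [-0.0, 0.0, 0.026], [-0.0, 0.0, 0.035], [-0.0, 0.0, 0.044]]
call 3 of 5 
  [[-0.175, -0.109, -0.012], [-0.349, -0.218, -0.023], [-0.524, -0.327, -0.035], [-0.699, -0.436, -0.046], [-0.873, -0.545, -0.058]] 
  [[-0.0, 0.0, 0.009], [-0.0, 0.0, 0.017], [-0.0, 0.0, 0.026], [-0.0, 0.0, 0.035], [-0.0, 0.0, 0.044]]
call 4 of 5 
  [[-0.184, -0.093, -0.012], [-0.368, -0.185, -0.023], [-0.552, -0.278, -0.035], [-0.736, -0.37, -0.047], [-0.919, -0.463, -0.058]] 
  [[-0.0, 0.0, 0.009], [-0.0, 0.0, 0.017], [-0.0, 0.0, 0.026], [-0.0, 0.0, 0.035], [-0.0, 0.0,
[... 616 characters left out ...]
82, -0.29, -0.043], [-0.727, -0.362, -0.053]] 
  [[-0.005, 0.025, 0.009], [-0.01, 0.049, 0.017], [-0.015, 0.074, 0.026], [-0.02, 0.099, 0.034], [-0.025, 0.123, 0.043]]
call 3 of 4 
  [[-0.143, -0.058, -0.052], [-0.286, -0.116, -0.103], [-0.43, -0.174, -0.155], [-0.573, -0.232, -0.206], [-0.716, -0.289, -0.258]] 
  [[-0.005, 0.025, 0.009], [-0.01, 0.049, 0.017], [-0.015, 0.074, 0.026], [-0.02, 0.099, 0.034], [-0.025, 0.123, 0.043]]
call 4 of 4 
  [[-0.129, -0.042, -0.09], [-0.259, -0.084, -0.179], [-0.388, -0.126, -0.269], [-0.518, -0.168, -0.358], [-0.647, -0.21, -0.448]] 
  [[-0.005, 0.025, 0.009], [-0.01, 0.049, 0.017], [-0.015, 0.074, 0.026], [-0.02, 0.099, 0.034], [-0.025, 0.123, 0.043]]
```

apply_moves(linear=[[-0.15,-0.14,-0.01],[-0.3,-0.28,-0.02],[-0.46,-0.42,-0.03],[-0.61,-0.56,-0.05],[-0.76,-0.7,-0.06]], delta_rot=[[0,0,0.01],[0,0,0.02],[0,0,0.03],[0,0,0.035],[0,0,0.044]], gripper=1, force=60)

```text
clock: 0.52
position: [0.2944, 0.4756, 0.2372]
tool_rot: [-3.141, 0.0, 2.632]
force: [0.4, 1.2, 0.3]
grip_width: 0.0854
finger_force: 0.0
```

apply_moves(linear=[[-0.16,-0.12,-0.01],[-0.33,-0.25,-0.02],[-0.49,-0.37,-0.03],[-0.66,-0.5,-0.05],[-0.82,-0.62,-0.06]], delta_rot=[[0,0,0.01],[0,0,0.02],[0,0,0.03],[0,0,0.035],[0,0,0.044]])

```text
clock: 0.93
position: [0.336, 0.3812, 0.2434]
tool_rot: [-3.141, 0.0, 2.54]
force: [-0.1, -0.2, 0.8]
grip_width: 0.0852
finger_force: 0.0
```

apply_moves(linear=[[-0.17,-0.11,-0.01],[-0.35,-0.22,-0.02],[-0.52,-0.33,-0.03],[-0.7,-0.44,-0.05],[-0.87,-0.55,-0.06]], delta_rot=[[0,0,0.01],[0,0,0.02],[0,0,0.03],[0,0,0.035],[0,0,0.044]])

```text
clock: 1.35
position: [0.3766, 0.2867, 0.2494]
tool_rot: [-3.142, 0.0, 2.447]
force: [0.8, 0.2, 0.5]
grip_width: 0.0849
finger_force: 0.0
```

apply_moves(linear=[[-0.18,-0.09,-0.01],[-0.37,-0.19,-0.02],[-0.55,-0.28,-0.03],[-0.74,-0.37,-0.05],[-0.92,-0.46,-0.06]], delta_rot=[[0,0,0.01],[0,0,0.02],[0,0,0.03],[0,0,0.035],[0,0,0.044]])

```text
clock: 1.77
position: [0.4179, 0.1925, 0.2554]
tool_rot: [-3.142, -0.0, 2.355]
force: [-0.1, 0.7, 0.4]
grip_width: 0.0853
finger_force: 0.0
```

apply_moves(linear=[[-0.19,-0.08,-0.01],[-0.38,-0.15,-0.02],[-0.57,-0.23,-0.03],[-0.77,-0.3,-0.05],[-0.96,-0.38,-0.06]], delta_rot=[[0,0,0.01],[0,0,0.02],[0,0,0.03],[0,0,0.035],[0,0,0.044]])

```text
clock: 2.18
position: [0.4589, 0.0979, 0.2614]
tool_rot: [3.141, -0.0, 2.263]
force: [0.4, 0.2, 0.2]
grip_width: 0.0853
finger_force: 0.0
```

apply_moves(linear=[[-0.14,-0.08,0.03],[-0.27,-0.17,0.06],[-0.41,-0.25,0.09],[-0.54,-0.34,0.12],[-0.68,-0.42,0.15]], delta_rot=[[-0.005,0.025,0.009],[-0.01,0.05,0.017],[-0.015,0.074,0.026],[-0.02,0.1,0.034],[-0.025,0.123,0.043]])

```text
clock: 2.6
position: [0.4697, 0.0189, 0.2463]
tool_rot: [3.099, -0.262, 2.178]
force: [0.5, 0.9, -0.2]
grip_width: 0.0852
finger_force: 0.0
```

apply_moves(linear=[[-0.145,-0.07,-0.01],[-0.29,-0.145,-0.02],[-0.44,-0.22,-0.03],[-0.58,-0.29,-0.04],[-0.73,-0.36,-0.05]], delta_rot=[[-0.005,0.025,0.009],[-0.01,0.05,0.017],[-0.015,0.074,0.026],[-0.02,0.1,0.034],[-0.025,0.123,0.043]])

```text
clock: 3.02
position: [0.4808, -0.0604, 0.2308]
tool_rot: [3.078, -0.525, 2.095]
force: [0.1, 0.6, -1.1]
grip_width: 0.0859
finger_force: 0.0
```

apply_moves(linear=[[-0.14,-0.06,-0.05],[-0.29,-0.12,-0.1],[-0.43,-0.17,-0.155],[-0.57,-0.23,-0.21],[-0.72,-0.29,-0.26]], delta_rot=[[-0.005,0.025,0.009],[-0.01,0.05,0.017],[-0.015,0.074,0.026],[-0.02,0.1,0.034],[-0.025,0.123,0.043]])

```text
clock: 3.43
position: [0.4917, -0.1401, 0.2158]
tool_rot: [3.083, -0.787, 2.002]
force: [0.9, -0.0, -0.1]
grip_width: 0.0858
finger_force: 0.0
```

apply_moves(linear=[[-0.13,-0.04,-0.09],[-0.26,-0.08,-0.18],[-0.39,-0.13,-0.27],[-0.52,-0.17,-0.36],[-0.65,-0.21,-0.45]], delta_rot=[[-0.005,0.025,0.009],[-0.01,0.05,0.017],[-0.015,0.074,0.026],[-0.02,0.1,0.034],[-0.025,0.123,0.043]])

```text
clock: 3.85
position: [0.5023, -0.2199, 0.2005]
tool_rot: [3.139, -1.048, 1.866]
force: [-0.5, 0.2, 0.6]
grip_width: 0.0854
finger_force: 0.0
```

```bash
python3 - <<'E'
s=open('plan.py').read()
s=s.replace("            print('call',k+1,'of',N,'\\n ',l,'\\n ',r)","            print('call',k+1,'/',N,l[-1],r[-1])")
open('plan.py','w').write(s)
E
python3 - <<'E'
from plan import *
Q=tool(107.4,60)
plan([(2,[.485,-.151,.0955],Q),(2,[.459,-.069,.0455],Q)])
E
```

```text
from [ 0.5023 -0.2199  0.2005] [179.9 -60.1 106.9] q [ 0.5   0.97  0.24  1.3  -0.69  1.87  1.18] t 3.85 w 0.0854
call 1 / 2 [-0.278, 0.016, 0.569] [0.002, -0.0, -0.001]
call 2 / 2 [-0.278, 0.018, 0.569] [0.002, -0.0, -0.001]
call 1 / 2 [-0.001, -0.001, 0.497] [0.0, 0.0, 0.0]
call 2 / 2 [-0.001, -0.001, 0.497] [0.0, 0.0, 0.0]
```

apply_moves(linear=[[-0.11,0.01,0.22],[-0.22,0.01,0.45],[-0.33,0.02,0.68],[-0.44,0.03,0.9],[-0.5,0.03,1.0]], delta_rot=[[0.001,0,0],[0.002,0,-0.001],[0.003,0,-0.001],[0.004,0,-0.002],[0.004,0,-0.002]])

```text
clock: 4.27
position: [0.4869, -0.1572, 0.1056]
tool_rot: [-3.141, -1.048, 1.875]
force: [1.2, 0.1, 0.3]
grip_width: 0.0856
finger_force: 0.0
```

apply_moves(linear=[[-0.03,0,0.07],[-0.06,0,0.14],[-0.06,0,0.14],[-0.06,0,0.14],[-0.06,0,0.14]], delta_rot=[[0,0,0],[0,0,0],[0,0,0],[0,0,0],[0,0,0]])

```text
clock: 4.68
position: [0.4853, -0.1512, 0.096]
tool_rot: [3.138, -1.044, 1.878]
force: [0.5, 0.2, 0.7]
grip_width: 0.0852
finger_force: 0.0
```

Run:
```python
from plan import *
Q=tool(107.4,60)
plan([(2,[.459,-.069,.0455],Q)])
p,d,W=cloud('side');save('side1.png',p[130:330,200:500],2.6)
```

```text
from [ 0.4853 -0.1512  0.096 ] [179.8 -59.8 107.6] q [ 0.43  1.04  0.2   1.48 -0.72  1.63  1.28] t 4.6833 w 0.0852
call 1 / 2 [-0.002, -0.003, 0.5] [0.0, 0.001, 0.0]
call 2 / 2 [-0.002, -0.003, 0.5] [0.0, 0.001, 0.0]
```

View pics/side1.png

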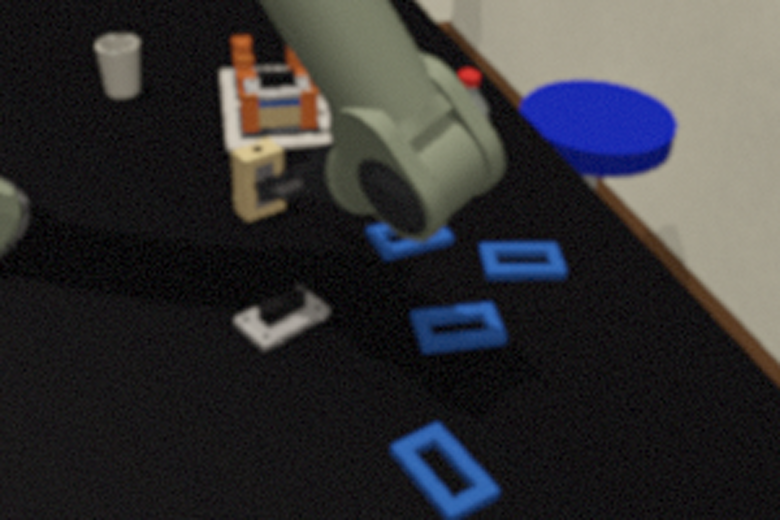

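The side crop shows the open gripper's fingers (280,185) just in front of the upright block (258,180), with the wrist clear of the bench. I move in and close.

apply_moves(linear=[[0,0,0.1],[0,0,0.2],[0,0,0.3],[0,0,0.4],[0,0,0.5]], delta_rot=[[0,0,0],[0,0,0],[0,0,0],[0,0.001,0],[0,0.001,0]])

```text
clock: 5.15
position: [0.4717, -0.1079, 0.0698]
tool_rot: [3.14, -1.048, 1.877]
force: [0.0, 0.4, -0.3]
grip_width: 0.0855
finger_force: 0.0
```

apply_moves(linear=[[0,0,0.1],[0,0,0.2],[0,0,0.3],[0,0,0.4],[0,0,0.5]], delta_rot=[[0,0,0],[0,0,0],[0,0,0],[0,0.001,0],[0,0.001,0]])

```text
clock: 5.57
position: [0.4588, -0.067, 0.0448]
tool_rot: [3.14, -1.049, 1.877]
force: [0.3, -0.9, 0.1]
grip_width: 0.0857
finger_force: 0.0
```

apply_moves(linear=[[0,0,0],[0,0,0],[0,0,0],[0,0,0],[0,0,0]], delta_rot=[[0,0,0],[0,0,0],[0,0,0],[0,0,0],[0,0,0]], gripper=0.3, force=60)

```text
clock: 5.98
position: [0.4593, -0.0683, 0.0454]
tool_rot: [3.139, -1.049, 1.877]
force: [0.7, -2.6, 1.3]
grip_width: 0.0591
finger_force: 64.5
```

apply_moves(linear=[[0,0,0],[0,0,0],[0,0,0],[0,0,0],[0,0,0]], delta_rot=[[0,0,0],[0,0,0],[0,0,0],[0,0,0],[0,0,0]])

```text
clock: 6.4
position: [0.4593, -0.0681, 0.0454]
tool_rot: [3.139, -1.049, 1.877]
force: [1.3, -4.4, 5.3]
grip_width: 0.0591
finger_force: 65.2
```

Run:
```python
from plan import *
s=monitor.observe();p=s['position'];R=Ro.from_euler('xyz',s['tool_rot'])
b=R.inv().apply(np.array([.464,-.0845,.05])-p);print('block in tool',b.round(4))
np.save('b.npy',b)
Q=R*Ro.from_euler('y',-90,degrees=True)
Q2=tool(107.4,-30)
t=lambda c,Q:np.array(c)-Q.apply(b)
print('rel',np.degrees((Q.inv()*Q2).as_rotvec()))
plan([(1,p+[0,0,.09],R),(3,t([.464,-.07,.12],Q2),Q2),(2,t([.464,-.07,.022],Q2),Q2)])
```

```text
block in tool [-0.0046 -0.0004 -0.0171]
rel [ 0.0795923  -0.10031206 -0.01649616]
from [ 0.4593 -0.0681  0.0454] [179.8 -60.1 107.6] q [ 0.36  1.05  0.16  1.66 -0.78  1.45  1.34] t 6.4 w 0.0591
call 1 / 1 [0.78, 0.001, -0.449] [0.0, 0.0, 0.0]
call 1 / 3 [-0.107, 0.014, 0.031] [0.0, -0.25, 0.0]
call 2 / 3 [-0.077, 0.014, 0.081] [0.0, -0.25, 0.0]
call 3 / 3 [-0.026, 0.014, 0.108] [0.0, -0.25, 0.0]
call 1 / 2 [0.245, -0.0, 0.424] [0.0, 0.0, 0.0]
call 2 / 2 [0.245, -0.0, 0.424] [0.0, 0.0, 0.0]
```

apply_moves(linear=[[0.16,0,-0.09],[0.31,0,-0.18],[0.47,0,-0.27],[0.62,0,-0.36],[0.78,0,-0.45]], delta_rot=[[0,0,0],[0,0,0],[0,0,0],[0,0,0],[0,0,0]])

```text
clock: 6.82
position: [0.4588, -0.0678, 0.1357]
tool_rot: [3.141, -1.049, 1.876]
force: [-0.9, 0.6, -2.6]
grip_width: 0.059
finger_force: 64.9
```

apply_moves(linear=[[-0.02,0,0.01],[-0.04,0.01,0.01],[-0.06,0.01,0.02],[-0.08,0.01,0.02],[-0.11,0.01,0.03]], delta_rot=[[0,-0.05,0],[0,-0.1,0],[0,-0.15,0],[0,-0.2,0],[0,-0.25,0]])

```text
clock: 7.23
position: [0.461, -0.0709, 0.1245]
tool_rot: [3.139, -0.52, 1.876]
force: [0.8, 0.8, -3.0]
grip_width: 0.0596
finger_force: 64.9
```

apply_moves(linear=[[-0.02,0,0.02],[-0.03,0.01,0.03],[-0.05,0.01,0.05],[-0.06,0.01,0.06],[-0.08,0.01,0.08]], delta_rot=[[0,-0.05,0],[0,-0.1,0],[0,-0.15,0],[0,-0.2,0],[0,-0.25,0]])

```text
clock: 7.65
position: [0.4629, -0.0727, 0.114]
tool_rot: [3.138, -0.001, 1.875]
force: [0.1, 0.1, -3.8]
grip_width: 0.0593
finger_force: 64.9
```

apply_moves(linear=[[-0.01,0,0.02],[-0.01,0.01,0.04],[-0.02,0.01,0.06],[-0.02,0.01,0.09],[-0.03,0.01,0.11]], delta_rot=[[0,-0.05,0],[0,-0.1,0],[0,-0.15,0],[0,-0.2,0],[0,-0.25,0]])

```text
clock: 8.07
position: [0.4642, -0.075, 0.1025]
tool_rot: [-3.141, 0.451, 1.874]
force: [0.0, 0.4, -5.0]
grip_width: 0.059
finger_force: 65.0
```

Run:
```python
from plan import *
b=np.load('b.npy');Q2=tool(107.4,-30)
t=lambda c,Q:np.array(c)-Q.apply(b)
plan([(2,t([.464,-.07,.022],Q2),Q2)])
p,d,W=cloud('side');save('side2.png',p[130:330,200:500],2.6)
```

```text
from [ 0.4642 -0.075   0.1025] [-180.    25.9  107.4] q [-0.91  0.73  0.88  2.26 -0.29  0.32  0.38] t 8.0667 w 0.059
call 1 / 2 [0.214, 0.009, 0.439] [-0.0, -0.017, -0.0]
call 2 / 2 [0.23, 0.009, 0.431] [-0.0, -0.017, -0.0]
```

View pics/side2.png

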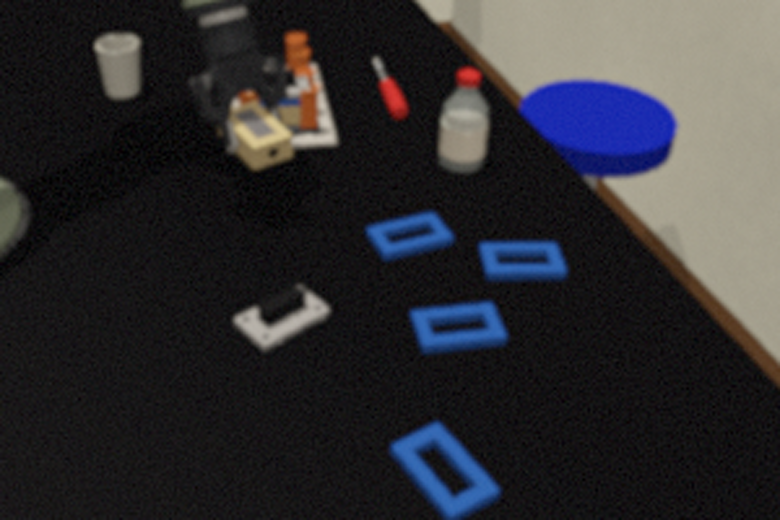

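The side crop shows the block held nearly flat at (260,130), 4° short of the target because the wrist is near a limit close to the base. I move outward to finish the turn, then lower it.

Run:
```python
from plan import *
b=np.load('b.npy');Q2=tool(107.4,-30)
t=lambda c,Q:np.array(c)-Q.apply(b)
plan([(1,t([.53,-.10,.08],Q2),Q2),(1,t([.53,-.10,.023],Q2),Q2)])
```

```text
from [ 0.4635 -0.0709  0.1   ] [-179.6   26.4  108.1] q [-0.93  0.74  0.88  2.26 -0.29  0.32  0.38] t 8.1167 w 0.0595
call 1 / 1 [-0.309, 0.55, 0.564] [-0.001, -0.03, 0.005]
call 1 / 1 [0.285, -0.0, 0.494] [0.0, 0.0, 0.0]
```

apply_moves(linear=[[-0.06,0.11,0.11],[-0.12,0.22,0.23],[-0.19,0.33,0.34],[-0.25,0.44,0.45],[-0.31,0.55,0.56]], delta_rot=[[0,0,0],[0,0,0],[0,0,0],[0,0,0],[0,0,0]])

```text
clock: 8.53
position: [0.5321, -0.109, 0.0638]
tool_rot: [-3.137, 0.447, 1.875]
force: [-0.5, 0.2, -3.0]
grip_width: 0.0591
finger_force: 65.2
```

Run:
```python
from plan import *
b=np.load('b.npy');Q2=tool(107.4,-30)
t=lambda c,Q:np.array(c)-Q.apply(b)
plan([(1,t([.53,-.10,.022],Q2),Q2)])
```

```text
from [ 0.5321 -0.109   0.0638] [-179.7   25.6  107.4] q [-0.71  0.83  0.76  2.11 -0.3   0.31  0.44] t 8.5333 w 0.0591
call 1 / 1 [0.296, 0.014, 0.511] [-0.002, -0.037, 0.0]
```

apply_moves(linear=[[0.02,0,0.04],[0.06,0,0.13],[0.12,0.01,0.23],[0.18,0.01,0.33],[0.24,0.01,0.43]], delta_rot=[[-0.001,-0.02,0],[-0.002,-0.037,0],[-0.002,-0.037,0],[-0.002,-0.037,0],[-0.002,-0.037,0]])

```text
clock: 8.95
position: [0.5316, -0.1055, 0.0142]
tool_rot: [-3.142, 0.524, 1.875]
force: [-0.1, -0.4, -2.8]
grip_width: 0.0595
finger_force: 65.7
```

apply_moves(linear=[[0,0,0],[0,0,0],[0,0,0],[0,0,0],[0,0,0]], delta_rot=[[0,0,0],[0,0,0],[0,0,0],[0,0,0],[0,0,0]])

```text
clock: 9.37
position: [0.532, -0.1059, 0.0159]
tool_rot: [3.14, 0.525, 1.874]
force: [-0.5, 0.5, -2.6]
grip_width: 0.0594
finger_force: 65.6
```

Run:
```python
from plan import *
b=np.load('b.npy');Q2=tool(107.4,-30)
t=lambda c,Q:np.array(c)-Q.apply(b)
plan([(1,t([.53,-.10,.019],Q2),Q2)]);print(monitor.observe()['force'])
```

```text
from [ 0.532  -0.1059  0.0159] [179.9  30.1 107.4] q [-0.75  0.97  0.74  2.13 -0.35  0.19  0.38] t 9.3667 w 0.0594
call 1 / 1 [0.084, 0.002, 0.113] [0.001, 0.001, -0.0]
[-0.51164444  0.48220693 -2.63527812]
```

apply_moves(linear=[[0.01,0,0.02],[0.02,0,0.035],[0.03,0,0.05],[0.04,0,0.07],[0.045,0,0.078]], delta_rot=[[0,0,0],[0,0,0],[0,0,0],[0,0,0],[0,0,0]])

```text
clock: 9.78
position: [0.5317, -0.1059, 0.0061]
tool_rot: [3.141, 0.525, 1.875]
force: [0.2, 0.6, -2.0]
grip_width: 0.0591
finger_force: 65.6
```

apply_moves(linear=[[0.003,0,0.005],[0.005,0,0.009],[0.005,0,0.009],[0.01,0,0.017],[0.01,0,0.017]], delta_rot=[[0,0,0],[0,0,0],[0,0,0],[0,0,0],[0,0,0]])

```text
clock: 10.2
position: [0.5318, -0.1058, 0.0044]
tool_rot: [3.141, 0.525, 1.875]
force: [0.4, 0.5, -2.5]
grip_width: 0.0596
finger_force: 65.6
```

apply_moves(linear=[[0.003,0,0.005],[0.005,0,0.009],[0.005,0,0.009],[0.01,0,0.017],[0.01,0,0.017]], delta_rot=[[0,0,0],[0,0,0],[0,0,0],[0,0,0],[0,0,0]])

```text
clock: 10.62
position: [0.5319, -0.1059, 0.0033]
tool_rot: [3.14, 0.526, 1.874]
force: [-6.4, 8.2, 24.2]
grip_width: 0.0593
finger_force: 68.6
```

apply_moves(linear=[[-0.003,0,-0.005],[-0.003,0,-0.005],[-0.003,0,-0.005],[-0.003,0,-0.005],[-0.003,0,-0.005]], delta_rot=[[0,0,0],[0,0,0],[0,0,0],[0,0,0],[0,0,0]])

```text
clock: 11.03
position: [0.5319, -0.1059, 0.0034]
tool_rot: [3.141, 0.526, 1.874]
force: [-2.2, 3.7, 10.7]
grip_width: 0.0589
finger_force: 67.4
```

apply_moves(linear=[[0,0,0],[0,0,0],[0,0,0],[0,0,0],[0,0,0]], delta_rot=[[0,0,0],[0,0,0],[0,0,0],[0,0,0],[0,0,0]], gripper=1)

```text
clock: 11.45
position: [0.5318, -0.1059, 0.003]
tool_rot: [3.141, 0.526, 1.875]
force: [0.1, 0.2, 0.4]
grip_width: 0.0854
finger_force: 0.0
```

apply_moves(linear=[[0,0,-0.2],[0,0,-0.4],[0,0,-0.6],[0,0,-0.8],[0,0,-1]], delta_rot=[[0,0,0],[0,0,0],[0,0,0],[0,0,0],[0,0,0]])

```text
clock: 11.87
position: [0.5164, -0.0576, 0.0903]
tool_rot: [3.141, 0.525, 1.874]
force: [-0.3, -0.7, 0.3]
grip_width: 0.0852
finger_force: 0.0
```

apply_moves(linear=[[0,0,-0.2],[0,0,-0.4],[0,0,-0.6],[0,0,-0.8],[0,0,-1]], delta_rot=[[0,0.05,0],[0,0.1,0],[0,0.15,0],[0,0.2,0],[0,0.25,0]])

```text
clock: 12.28
position: [0.5018, -0.0095, 0.1783]
tool_rot: [3.138, -0.003, 1.876]
force: [-0.8, 0.3, -1.5]
grip_width: 0.0855
finger_force: 0.0
```

```bash
cat > blk.py <<'E'
from m import *
import m
p,d,W=cloud('top');m.W=W
h,s,v=cv2.split(cv2.cvtColor(p,cv2.COLOR_RGB2HSV));z=W[...,2];y=W[...,1];x=W[...,0]
blobs((z>.024)&(z<.046)&(x>.42)&(x<.65)&(y<.05)&(y>-.25),.036,'blk',60)
blobs((h>18)&(h<38)&(s>40)&(v>100)&(x>.4)&(x<.65)&(y<.05),.036,'cream',20)
print(monitor.observe()['position'])
save('top3.png',p[130:300,200:440],3)
E
python3 blk.py
```

```text
blk [322. 204.] 555 [ 530.1 -103.8   99.9   61.2  -72.5] cen [ 0.5298 -0.104   0.036 ] depth z med 0.0363 dist 0.54
cream [249. 178.] 21 [608.2 137.5  31.4  12.2  -4.7] cen [0.6095 0.1385 0.036 ] depth z med 0.5939 dist 0.625
cream [294. 196.] 31 [555.4 -14.3  25.2  23.1  15.9] cen [ 0.5541 -0.0114  0.036 ] depth z med 0.5932 dist 0.554
cream [322. 204.] 403 [ 530.3 -104.   100.1   64.6  -73.3] cen [ 0.5298 -0.1054  0.036 ] depth z med 0.0358 dist 0.54
[ 0.50308717 -0.01135329  0.18144333]
```

View pics/top3.png

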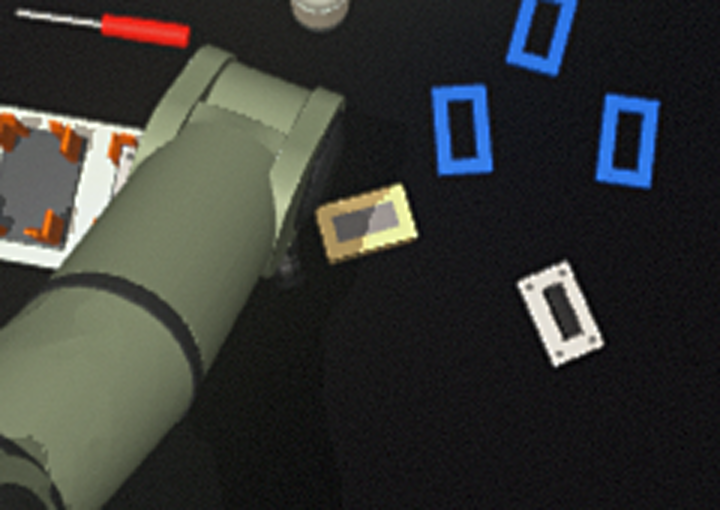

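The top crop shows the block lying flat with its grey face up at (365,222). The camera gives it as 100 x 61 mm with its top at 36 mm, centred at (0.530, -0.104) and at -72.5°. Next I refine the nest centre from the first frames and plan the regrip.

Run:
```python
from plan import *
for n in('top0','side0'):
    z=np.load(n+'.npz');p=z['p'];W=z['W'];h,s,v=cv2.split(cv2.cvtColor(p,cv2.COLOR_RGB2HSV))
    x,y,zz=W[...,0],W[...,1],W[...,2]
    a=np.radians(-8.4);e1=np.array([np.cos(a),np.sin(a)]);e2=np.array([-e1[1],e1[0]])
    for nm,c in(('empty',np.array([.5645,.2645])),('full',np.array([.5455,.1359]))):
        D=W[...,:2]-c;A=D@e1;B=D@e2
        near=(abs(A)<.07)&(abs(B)<.055)
        m=near&((h<15)|(h>172))&(s>120)&(v>60)&(zz>.068)&(zz<.092)
        print(n,nm,'top walls',m.sum(),[np.percentile(q[m],[1,99]).round(4) for q in(A,B)],'mid',[(np.percentile(q[m],[1,99]).mean()*1000).round(1) for q in(A,B)])
        m=near&(s<60)&(zz>.012)&(zz<.02); print('  floor',m.sum(),[(np.percentile(q[m],[2,98])*1000).round(1) for q in(A,B)] if m.sum() else '')
        m=near&(zz>.092)&(zz<.105)
        if m.sum():print('  bar',[(np.percentile(q[m],[1,99])*1000).round(1) for q in(A,B)])
plan([(2,[.530,-.104,.11],tool(107.4)),(2,[.530,-.104,.008],tool(107.4))])
```

```text
top0 empty top walls 177 [array([-0.0614,  0.0618]), array([-0.0417,  0.043 ])] mid [np.float64(0.2), np.float64(0.6)]
  floor 669 [array([-63.6,  57.6]), array([-43.7,  43. ])]
top0 full top walls 171 [array([-0.0619,  0.0619]), array([-0.0414,  0.0425])] mid [np.float64(-0.0), np.float64(0.6)]
  floor 164 [array([-65.3,  63.8]), array([-44.8,  44.6])]
  bar [array([-29.8,  29. ]), array([-9.5, 10.5])]
side0 empty top walls 92 [array([-0.0645,  0.0578]), array([-0.0446,  0.0466])] mid [np.float64(-3.3), np.float64(1.0)]
  floor 9 [array([-68.6, -64.8]), array([-36.8,  35.4])]
side0 full top walls 84 [array([-0.0635,  0.0553]), array([-0.0424,  0.0454])] mid [np.float64(-4.1), np.float64(1.5)]
  floor 36 [array([-67.9,  46. ]), array([-45.5,  24.9])]
  bar [array([-32.1,  24.4]), array([-12. ,  14.5])]
from [ 0.5031 -0.0114  0.1814] [179.6  -0.6 107.2] q [-0.6   0.49  0.7   2.   -0.45  0.81  0.66] t 12.3333 w 0.0854
call 1 / 2 [-0.486, -0.011, 0.352] [0.002, -0.002, -0.001]
call 2 / 2 [-0.484, -0.011, 0.355] [0.002, -0.002, -0.001]
call 1 / 2 [0.0, -0.0, 0.51] [0.0, 0.0, 0.0]
call 2 / 2 [0.0, -0.0, 0.51] [0.0, 0.0, 0.0]
```

apply_moves(linear=[[-0.2,0,0.14],[-0.39,0,0.28],[-0.58,-0.01,0.42],[-0.78,-0.02,0.56],[-0.97,-0.02,0.7]], delta_rot=[[0.004,-0.004,-0.002],[0.004,-0.004,-0.002],[0.004,-0.004,-0.002],[0.004,-0.004,-0.002],[0.004,-0.004,-0.002]])

```text
clock: 12.75
position: [0.5288, -0.1046, 0.1053]
tool_rot: [-3.133, 0.011, 1.879]
force: [0.8, -0.3, 0.4]
grip_width: 0.0855
finger_force: 0.0
```

apply_moves(linear=[[0,0,0],[0,0,0],[0,0,0],[0,0,0],[0,0,0]], delta_rot=[[0,0,0],[0,0,0],[0,0,0],[0,0,0],[0,0,0]])

```text
clock: 13.17
position: [0.5291, -0.1025, 0.1067]
tool_rot: [-3.134, 0.01, 1.88]
force: [-0.0, 0.3, -0.0]
grip_width: 0.0853
finger_force: 0.0
```

Run:
```python
from plan import *
plan([(1,[.530,-.104,.008],tool(107.4))])
```

```text
from [ 0.5291 -0.1025  0.1067] [-179.6    0.6  107.7] q [-0.34  0.65  0.59  1.95 -0.53  0.7   0.88] t 13.1667 w 0.0853
call 1 / 1 [-0.007, 0.012, 0.987] [-0.003, 0.005, 0.003]
```

apply_moves(linear=[[-0.01,0.01,0.25],[-0.01,0.01,0.5],[-0.01,0.01,0.75],[-0.01,0.01,0.93],[-0.01,0.01,0.98]], delta_rot=[[-0.003,0.005,0.002],[-0.003,0.005,0.002],[-0.003,0.005,0.002],[-0.003,0.005,0.002],[-0.003,0.005,0.002]])

```text
clock: 13.58
position: [0.5287, -0.1045, 0.0063]
tool_rot: [-3.138, -0.001, 1.876]
force: [-1.0, 0.1, -0.5]
grip_width: 0.0855
finger_force: 0.0
```

apply_moves(linear=[[0,0,0],[0,0,0],[0,0,0],[0,0,0],[0,0,0]], delta_rot=[[0,0,0],[0,0,0],[0,0,0],[0,0,0],[0,0,0]], gripper=0.3)

```text
clock: 14.0
position: [0.5304, -0.1052, 0.0097]
tool_rot: [3.141, 0.0, 1.875]
force: [-1.3, 0.9, 9.2]
grip_width: 0.0586
finger_force: 66.2
```

apply_moves(linear=[[0,0,0],[0,0,0],[0,0,-0.05],[0,0,-0.12],[0,0,-0.2]], delta_rot=[[0,0,0],[0,0,0],[0,0,0],[0,0,0],[0,0,0]])

```text
clock: 14.42
position: [0.5299, -0.1052, 0.0293]
tool_rot: [-3.14, -0.0, 1.875]
force: [0.2, -0.5, -1.8]
grip_width: 0.0589
finger_force: 65.0
```

apply_moves(linear=[[0,0,-0.2],[0,0,-0.4],[0,0,-0.6],[0,0,-0.8],[0,0,-1]], delta_rot=[[0,0,0],[0,0,0],[0,0,0],[0,0,0],[0,0,0]])

```text
clock: 14.83
position: [0.5298, -0.1051, 0.1302]
tool_rot: [-3.141, -0.0, 1.875]
force: [0.7, -0.0, -2.6]
grip_width: 0.059
finger_force: 65.3
```

apply_moves(linear=[[0,0,-0.15],[0,0,-0.3],[0,0,-0.4],[0,0,-0.4],[0,0,-0.4]], delta_rot=[[0,0,0],[0,0,0],[0,0,0],[0,0,0],[0,0,0]])

```text
clock: 15.25
position: [0.53, -0.1049, 0.1685]
tool_rot: [-3.141, -0.0, 1.875]
force: [0.2, -0.1, -3.0]
grip_width: 0.059
finger_force: 65.6
```

Run:
```python
from plan import *
plan([(4,[.564,.265,.172],tool(171.6))])
```

```text
from [ 0.53   -0.1049  0.1685] [-180.    -0.   107.4] q [-0.39  0.56  0.67  1.91 -0.46  0.83  0.83] t 15.25 w 0.059
call 1 / 4 [0.857, 0.358, -0.009] [-0.0, -0.0, -0.134]
call 2 / 4 [0.725, 0.581, -0.009] [-0.0, -0.0, -0.134]
call 3 / 4 [0.536, 0.759, -0.009] [-0.0, -0.0, -0.134]
call 4 / 4 [0.305, 0.877, -0.009] [-0.0, -0.0, -0.134]
```

apply_moves(linear=[[0.17,0.07,0],[0.34,0.14,0],[0.51,0.21,0],[0.68,0.29,0],[0.86,0.36,-0.01]], delta_rot=[[0,0,-0.027],[0,0,-0.054],[0,0,-0.08],[0,0,-0.107],[0,0,-0.134]])

```text
clock: 15.67
position: [0.5383, -0.0113, 0.1684]
tool_rot: [-3.139, -0.001, 2.159]
force: [-0.2, 0.7, -2.3]
grip_width: 0.0588
finger_force: 65.5
```

apply_moves(linear=[[0.15,0.12,0],[0.29,0.23,0],[0.44,0.35,0],[0.58,0.46,0],[0.73,0.58,-0.01]], delta_rot=[[0,0,-0.027],[0,0,-0.054],[0,0,-0.08],[0,0,-0.107],[0,0,-0.134]])

```text
clock: 16.08
position: [0.5466, 0.0821, 0.17]
tool_rot: [-3.14, -0.001, 2.441]
force: [0.6, -0.8, -2.9]
grip_width: 0.0591
finger_force: 65.5
```

apply_moves(linear=[[0.11,0.15,0],[0.21,0.3,0],[0.32,0.46,0],[0.43,0.61,0],[0.54,0.76,-0.01]], delta_rot=[[0,0,-0.027],[0,0,-0.054],[0,0,-0.08],[0,0,-0.107],[0,0,-0.134]])

```text
clock: 16.5
position: [0.5548, 0.1753, 0.171]
tool_rot: [-3.14, -0.002, 2.723]
force: [0.6, 0.4, -3.0]
grip_width: 0.0589
finger_force: 65.5
```

apply_moves(linear=[[0.06,0.18,0],[0.12,0.35,0],[0.18,0.53,0],[0.24,0.7,0],[0.3,0.88,-0.01]], delta_rot=[[0,0,-0.027],[0,0,-0.054],[0,0,-0.08],[0,0,-0.107],[0,0,-0.134]])

```text
clock: 16.92
position: [0.5637, 0.2675, 0.1719]
tool_rot: [-3.141, -0.002, 3.003]
force: [0.5, 0.2, -2.5]
grip_width: 0.0586
finger_force: 65.5
```

apply_moves(linear=[[0,0,0],[0,0,0],[0,0,0],[0,0,0],[0,0,0]], delta_rot=[[0,0,0],[0,0,0],[0,0,0],[0,0,0],[0,0,0]])

```text
clock: 17.33
position: [0.5638, 0.2653, 0.1722]
tool_rot: [-3.141, -0.001, 2.997]
force: [0.3, 0.2, -3.2]
grip_width: 0.059
finger_force: 65.5
```

Run:
```python
from plan import *
plan([(2,[.5655,.265,.085],tool(171.6)),(1,[.5655,.265,.03],tool(171.6))])
from m import *
for n in('side','top'):
    p,d,W=cloud(n)
    h,s,v=cv2.split(cv2.cvtColor(p,cv2.COLOR_RGB2HSV))
    M=(W[...,2]>.13)&(W[...,2]<.2)&(h>18)&(h<38)&(s>40)&(v>60)&(abs(W[...,0]-.565)<.08)&(abs(W[...,1]-.265)<.07)
    P=W[M];print(n,len(P))
    if len(P)>20:
        D=P[:,:2]-[.5655,.265];a=np.radians(-8.4);e=np.array([[np.cos(a),np.sin(a)],[-np.sin(a),np.cos(a)]])
        print((np.percentile(D@e.T,[1,99],axis=0)*1000).round(1),rect(P))
save('side4.png',cloud('side')[0][100:240,230:420],4)
```

```text
from [0.5638 0.2653 0.1722] [-1.800e+02 -1.000e-01  1.717e+02] q [-0.77  0.61  0.36  1.67 -0.26  0.9   1.12] t 17.3333 w 0.059
call 1 / 2 [-0.009, 0.0, 0.436] [-0.0, -0.0, 0.0]
call 2 / 2 [-0.009, -0.0, 0.436] [-0.0, -0.0, 0.0]
call 1 / 1 [0.0, -0.0, 0.55] [0.0, 0.0, 0.0]
side 239
[[-57.8 -38.1]
 [ 41.3  27.9]] [556.3 258.8  99.1  74.4  -7.2]
top 292
[[-54.7 -33.2]
 [ 44.4  26.8]] [560.9 262.9 101.3  62.2  -8.1]
```

View pics/side4.png

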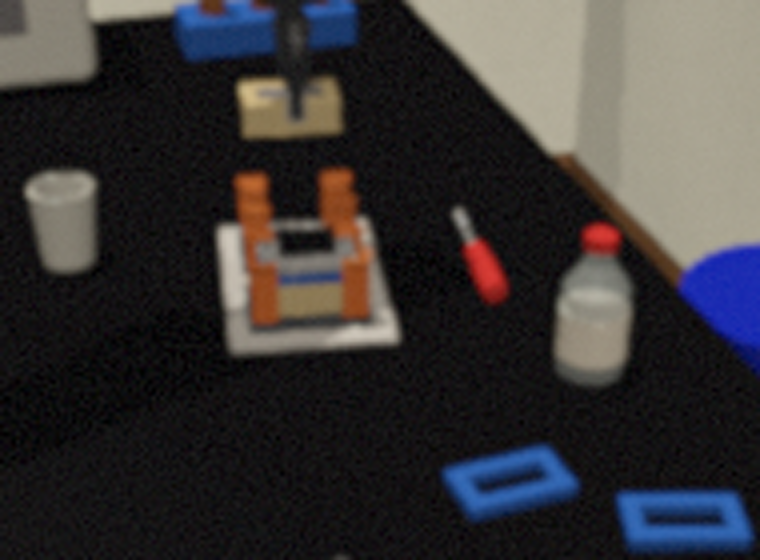

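The side crop shows the block held level at (290,108) above the empty nest, whose walls are at (252,195) and (337,190). Both cameras agree that the block must move about 4 mm along the nest's x and 3 mm along its y. I apply that and descend.

apply_moves(linear=[[-0.02,0.015,0.18],[-0.04,0.03,0.36],[-0.04,0.03,0.54],[-0.04,0.03,0.68],[-0.04,0.03,0.7]], delta_rot=[[0,0,0],[0,0,0],[0,0,0],[0,0,0],[0,0,0]])

```text
clock: 17.9
position: [0.5669, 0.2677, 0.0998]
tool_rot: [-3.139, -0.004, 2.997]
force: [0.5, -0.4, -2.3]
grip_width: 0.0592
finger_force: 65.4
```

apply_moves(linear=[[0,0,0.06],[0,0,0.12],[0,0,0.18],[0,0,0.24],[0,0,0.3]], delta_rot=[[0,0,0],[0,0,0],[0,0,0],[0,0,0],[0,0,0]])

```text
clock: 18.32
position: [0.5681, 0.2684, 0.0719]
tool_rot: [-3.141, -0.001, 2.998]
force: [0.5, -0.3, -3.7]
grip_width: 0.0589
finger_force: 65.4
```

apply_moves(linear=[[0,0,0.06],[0,0,0.12],[0,0,0.18],[0,0,0.24],[0,0,0.3]], delta_rot=[[0,0,0],[0,0,0],[0,0,0],[0,0,0],[0,0,0]])

```text
clock: 18.73
position: [0.5679, 0.2683, 0.0415]
tool_rot: [-3.141, -0.002, 2.997]
force: [-0.7, -0.9, -2.9]
grip_width: 0.059
finger_force: 65.4
```

apply_moves(linear=[[0,0,0.03],[0,0,0.06],[0,0,0.09],[0,0,0.12],[0,0,0.14]], delta_rot=[[0,0,0],[0,0,0],[0,0,0],[0,0,0],[0,0,0]])

```text
clock: 19.15
position: [0.5679, 0.2683, 0.0279]
tool_rot: [-3.141, -0.002, 2.998]
force: [-0.1, -0.3, -2.6]
grip_width: 0.0588
finger_force: 65.4
```

apply_moves(linear=[[0,0,0.005],[0,0,0.01],[0,0,0.015],[0,0,0.02],[0,0,0.02]], delta_rot=[[0,0,0],[0,0,0],[0,0,0],[0,0,0],[0,0,0]])

```text
clock: 19.57
position: [0.5679, 0.2683, 0.0261]
tool_rot: [-3.141, -0.001, 2.997]
force: [-0.4, 0.2, -2.6]
grip_width: 0.0589
finger_force: 65.4
```

apply_moves(linear=[[0,0,0],[0,0,0],[0,0,0],[0,0,0],[0,0,0]], delta_rot=[[0,0,0],[0,0,0],[0,0,0],[0,0,0],[0,0,0]], gripper=1)

```text
clock: 19.98
position: [0.568, 0.2683, 0.0262]
tool_rot: [-3.141, -0.001, 2.997]
force: [0.1, 0.0, -0.4]
grip_width: 0.0857
finger_force: 0.0
```

apply_moves(linear=[[0,0,-0.16],[0,0,-0.35],[0,0,-0.6],[0,0,-0.8],[0,0,-1]], delta_rot=[[0,0,0],[0,0,0],[0,0,0],[0,0,0],[0,0,0]])

```text
clock: 20.4
position: [0.5681, 0.2683, 0.1273]
tool_rot: [-3.141, -0.001, 2.997]
force: [-0.3, 0.5, -1.0]
grip_width: 0.0852
finger_force: 0.0
```

Run:
```python
from plan import *
plan([(1,[.64,.12,.19],tool(175)),(4,[.6455,-.209,.11],tool(185.2)),(1,[.6455,-.209,.06],tool(185.2))])
```

```text
from [0.5681 0.2683 0.1273] [-1.800e+02 -1.000e-01  1.717e+02] q [-0.76  0.68  0.34  1.69 -0.29  0.82  1.14] t 20.4 w 0.0852
call 1 / 1 [-0.924, -1.364, -0.627] [-0.0, -0.001, -0.027]
call 1 / 4 [-0.085, -0.818, 0.2] [0.0, 0.0, -0.021]
call 2 / 4 [-0.049, -0.821, 0.2] [0.0, 0.0, -0.021]
call 3 / 4 [-0.012, -0.823, 0.2] [0.0, 0.0, -0.021]
call 4 / 4 [0.024, -0.822, 0.2] [0.0, 0.0, -0.021]
call 1 / 1 [-0.0, -0.0, 0.5] [0.0, 0.0, 0.0]
```

apply_moves(linear=[[-0.06,-0.18,-0.1],[-0.12,-0.37,-0.2],[-0.18,-0.55,-0.25],[-0.23,-0.74,-0.25],[-0.29,-0.92,-0.25]], delta_rot=[[0,0,-0.005],[0,0,-0.009],[0,0,-0.014],[0,0,-0.018],[0,0,-0.023]])

```text
clock: 20.82
position: [0.5837, 0.1722, 0.1516]
tool_rot: [-3.142, -0.001, 3.046]
force: [0.0, 0.1, -0.2]
grip_width: 0.0857
finger_force: 0.0
```

apply_moves(linear=[[-0.05,-0.19,0],[-0.1,-0.37,0],[-0.15,-0.56,0],[-0.2,-0.75,0],[-0.25,-0.93,0]], delta_rot=[[0,0,-0.005],[0,0,-0.009],[0,0,-0.014],[0,0,-0.018],[0,0,-0.023]])

```text
clock: 21.23
position: [0.5996, 0.077, 0.1512]
tool_rot: [-3.141, -0.001, 3.094]
force: [0.1, -0.8, 0.4]
grip_width: 0.0849
finger_force: 0.0
```

apply_moves(linear=[[-0.04,-0.19,0],[-0.08,-0.38,0],[-0.12,-0.57,0],[-0.16,-0.76,0],[-0.2,-0.95,0]], delta_rot=[[0,0,-0.005],[0,0,-0.009],[0,0,-0.014],[0,0,-0.018],[0,0,-0.023]])

```text
clock: 21.65
position: [0.615, -0.0187, 0.1512]
tool_rot: [-3.141, -0.002, -3.141]
force: [-0.1, 0.6, 0.4]
grip_width: 0.0855
finger_force: 0.0
```

apply_moves(linear=[[-0.03,-0.19,0.02],[-0.06,-0.38,0.04],[-0.09,-0.57,0.06],[-0.12,-0.76,0.08],[-0.16,-0.95,0.1]], delta_rot=[[0,0,-0.005],[0,0,-0.009],[0,0,-0.014],[0,0,-0.018],[0,0,-0.023]])

```text
clock: 22.07
position: [0.6309, -0.1137, 0.1411]
tool_rot: [-3.141, -0.002, -3.093]
force: [1.0, 0.1, -0.3]
grip_width: 0.0854
finger_force: 0.0
```

apply_moves(linear=[[-0.02,-0.19,0.05],[-0.04,-0.38,0.1],[-0.07,-0.58,0.15],[-0.09,-0.77,0.2],[-0.11,-0.96,0.25]], delta_rot=[[0,0,-0.005],[0,0,-0.009],[0,0,-0.014],[0,0,-0.018],[0,0,-0.023]])

```text
clock: 22.48
position: [0.6466, -0.2091, 0.1159]
tool_rot: [-3.141, -0.002, -3.045]
force: [0.5, -0.5, 0.3]
grip_width: 0.0853
finger_force: 0.0
```

apply_moves(linear=[[0,0,0.1],[0,0,0.2],[0,0,0.3],[0,0,0.4],[0,0,0.4]], delta_rot=[[0,0,0],[0,0,0],[0,0,0],[0,0,0],[0,0,0]])

```text
clock: 22.9
position: [0.6456, -0.2067, 0.0737]
tool_rot: [3.14, -0.004, -3.044]
force: [-0.1, -0.4, 0.4]
grip_width: 0.0857
finger_force: 0.0
```

```bash
cat > nest.py <<'E'
from m import *
import sys
p,d,W=cloud('top')
C0=np.array([.5645,.2645]);a=np.radians(-8.4);e=np.array([[np.cos(a),np.sin(a)],[-np.sin(a),np.cos(a)]])
def fr(lo,hi,nm,cond=None):
    D=(W[...,:2]-C0)@e.T;M=(abs(D[...,0])<.056)&(abs(D[...,1])<.034)&(W[...,2]>lo)&(W[...,2]<hi)
    h,s,v=cv2.split(cv2.cvtColor(p,cv2.COLOR_RGB2HSV));M&=~(((h<15)|(h>172))&(s>140))
    P=D[M]*1000;print(nm,M.sum(),'z',np.median(W[M][:,2]).round(4),'ext',np.percentile(P,[1,99],axis=0).round(1).tolist(),'mid(want .2,.6)',np.percentile(P,[1,99],axis=0).mean(0).round(1),'corner z',[np.median(W[...,2][M&(np.sign(D[...,0])==i)&(np.sign(D[...,1])==j)]).round(4) for i in(-1,1) for j in(-1,1)])
E
python3 - <<'E'
from plan import *
from nest import *
fr(.035,.07,'block')
h,s,v=cv2.split(cv2.cvtColor(p,cv2.COLOR_RGB2HSV))
blobs((h>100)&(h<120)&(s>150)&(v>90)&(abs(W[...,0]-.6445)<.1)&(abs(W[...,1]+.21)<.08),.012,'blue')
plan([(1,[.646,-.2085,.004],tool(185.2))])
save('top5.png',p[120:230,170:400],3.4)
E
```

```text
block 596 z 0.052 ext [[-50.0, -28.9], [50.2, 32.7]] mid(want .2,.6) [0.1 1.9] corner z [np.float64(0.0521), np.float64(0.0518), np.float64(0.0518), np.float64(0.0524)]
from [ 0.646  -0.207   0.0749] [ 180.    -0.2 -174.4] q [ 0.07  0.8   0.24  1.56 -0.24  0.81  2.08] t 22.95 w 0.0857
call 1 / 1 [-0.001, -0.015, 0.709] [0.0, -0.002, 0.003]
```

View pics/top5.png

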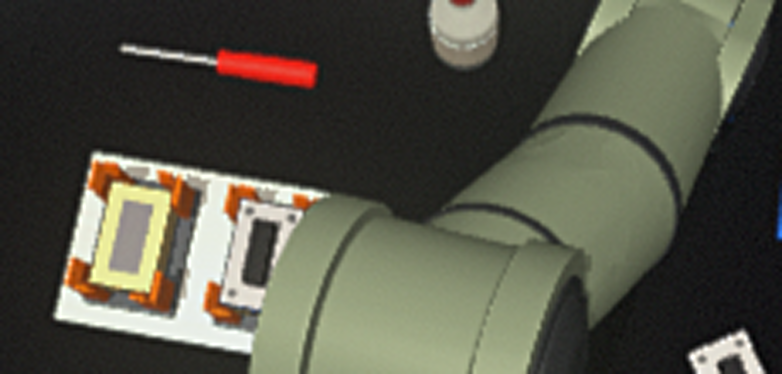

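The top crop shows the block seated square at (132,237) in the formerly empty nest. Its top is at 52 mm as required, at offsets (0.1, 1.9) against a wanted (0.2, 0.6) mm. Next I take the spacer.

apply_moves(linear=[[0,-0.01,0.2],[0,-0.01,0.4],[0,-0.01,0.6],[0,-0.01,0.68],[0,-0.01,0.71]], delta_rot=[[0,-0.002,0.003],[0,-0.002,0.003],[0,-0.002,0.003],[0,-0.002,0.003],[0,-0.002,0.003]])

```text
clock: 23.37
position: [0.6461, -0.2086, 0.0041]
tool_rot: [3.141, 0.001, -3.051]
force: [-0.3, 0.5, 0.7]
grip_width: 0.0857
finger_force: 0.0
```

apply_moves(linear=[[0,0,0],[0,0,0],[0,0,0],[0,0,0],[0,0,0]], delta_rot=[[0,0,0],[0,0,0],[0,0,0],[0,0,0],[0,0,0]], gripper=0.3, force=40)

```text
clock: 23.78
position: [0.6483, -0.2107, 0.008]
tool_rot: [-3.139, 0.007, -3.052]
force: [-0.8, -3.5, 13.9]
grip_width: 0.0556
finger_force: 6.9
```

apply_moves(linear=[[0,0,0],[0,0,-0.02],[0,0,-0.05],[0,0,-0.1],[0,0,-0.2]], delta_rot=[[0,0,0],[0,0,0],[0,0,0],[0,0,0],[0,0,0]])

```text
clock: 24.2
position: [0.6461, -0.2088, 0.0253]
tool_rot: [3.141, 0.002, -3.051]
force: [-1.0, -0.8, -1.1]
grip_width: 0.0554
finger_force: 0.0
```

apply_moves(linear=[[0,0,-0.2],[0,0,-0.4],[0,0,-0.6],[0,0,-0.8],[0,0,-1]], delta_rot=[[0,0,0],[0,0,0],[0,0,0],[0,0,0],[0,0,0]])

```text
clock: 24.62
position: [0.6462, -0.209, 0.1272]
tool_rot: [-3.141, 0.003, -3.051]
force: [-0.4, -0.3, 0.1]
grip_width: 0.0555
finger_force: 0.0
```

apply_moves(linear=[[0,0,-0.15],[0,0,-0.3],[0,0,-0.4],[0,0,-0.4],[0,0,-0.4]], delta_rot=[[0,0,0],[0,0,0],[0,0,0],[0,0,0],[0,0,0]])

```text
clock: 25.03
position: [0.6462, -0.209, 0.1656]
tool_rot: [-3.141, 0.003, -3.051]
force: [-0.1, -0.3, -0.8]
grip_width: 0.0556
finger_force: 0.0
```

Run:
```python
from plan import *
plan([(5,[.568,.2675,.165],tool(171.6))])
```

```text
from [ 0.6462 -0.209   0.1656] [-180.     0.2 -174.8] q [ 0.06  0.69  0.28  1.52 -0.22  0.96  2.06] t 25.0333 w 0.0556
call 1 / 5 [0.07, 0.963, 0.001] [0.0, 0.0, 0.023]
call 2 / 5 [0.115, 0.959, 0.001] [0.0, 0.0, 0.023]
call 3 / 5 [0.16, 0.952, 0.001] [0.0, 0.0, 0.023]
call 4 / 5 [0.205, 0.944, 0.001] [0.0, 0.0, 0.023]
call 5 / 5 [0.25, 0.933, 0.001] [0.0, 0.0, 0.023]
```

The grasp missed. When open, the fingers stand back and rode over the 12 mm spacer. I re-measure it, then descend lower with the fingers part-closed.

Run:
```python
from m import *
q=np.load('side0.npz')
def f(p,W,n):
    h,s,v=cv2.split(cv2.cvtColor(p,cv2.COLOR_RGB2HSV))
    M=(h>100)&(h<120)&(s>120)&(v>50)&(abs(W[...,0]-.6445)<.08)&(abs(W[...,1]+.21)<.07)&(W[...,2]>.006)&(W[...,2]<.02)
    if M.sum()>30: print(n,M.sum(),rect(W[M]),W[M].mean(0).round(4))
    else: print(n,M.sum())
f(q['p'],q['W'],'side0')
for n in('side','top'):
    p,d,W=cloud(n);f(p,W,n)
    if n=='side': save('side6.png',p[120:280,300:480],4)
```

```text
side0 231 [ 656.8 -229.4  127.4  109.9    5.5] [ 0.643  -0.2121  0.0092]
side 242 [ 662.3 -214.9  154.2   90.1  -15.5] [ 0.643  -0.2125  0.0092]
top 0
```

View pics/side6.png

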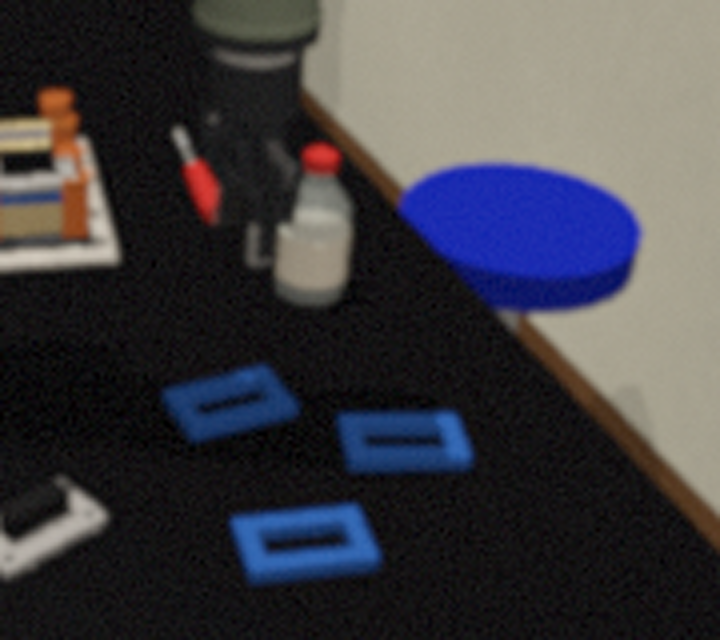

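The side crop shows the spacer still flat at (230,402), and the measured centroid has not changed. I retry with the fingers at about 70 mm.

apply_moves(linear=[[0,0,0.2],[0,0,0.4],[0,0,0.6],[0,0,0.8],[0,0,1]], delta_rot=[[0,0,0],[0,0,0],[0,0,0],[0,0,0],[0,0,0]], gripper=0.66)

```text
clock: 25.55
position: [0.6457, -0.2089, 0.0632]
tool_rot: [3.141, 0.001, -3.051]
force: [0.5, -1.0, -0.5]
grip_width: 0.0708
finger_force: 0.0
```

apply_moves(linear=[[0,0,0.2],[0,0,0.4],[0,0,0.55],[0,0,0.6],[0,0,0.65]], delta_rot=[[0,0,0],[0,0,0],[0,0,0],[0,0,0],[0,0,0]])

```text
clock: 25.97
position: [0.6461, -0.2091, -0.0008]
tool_rot: [3.141, 0.001, -3.051]
force: [0.3, -1.2, 0.2]
grip_width: 0.0707
finger_force: 0.0
```

apply_moves(linear=[[0,0,0.01],[0,0,0.02],[0,0,0.03],[0,0,0.03],[0,0,0.03]], delta_rot=[[0,0,0],[0,0,0],[0,0,0],[0,0,0],[0,0,0]])

```text
clock: 26.38
position: [0.6468, -0.2091, -0.0023]
tool_rot: [-3.141, 0.003, -3.051]
force: [-0.2, -0.9, 0.1]
grip_width: 0.0706
finger_force: 0.0
```

apply_moves(linear=[[0,0,0],[0,0,0],[0,0,0],[0,0,0],[0,0,0]], delta_rot=[[0,0,0],[0,0,0],[0,0,0],[0,0,0],[0,0,0]], gripper=0.2)

```text
clock: 26.8
position: [0.6468, -0.2091, -0.0021]
tool_rot: [-3.141, 0.003, -3.051]
force: [-2.1, 0.6, 8.6]
grip_width: 0.0588
finger_force: 42.8
```

apply_moves(linear=[[0,0,-0.02],[0,0,-0.1],[0,0,-0.3],[0,0,-0.5],[0,0,-0.7]], delta_rot=[[0,0,0],[0,0,0],[0,0,0],[0,0,0],[0,0,0]])

```text
clock: 27.22
position: [0.6462, -0.2091, 0.0684]
tool_rot: [-3.141, 0.002, -3.051]
force: [-0.1, -1.1, 0.0]
grip_width: 0.0588
finger_force: 43.3
```

apply_moves(linear=[[0,0,-0.2],[0,0,-0.4],[0,0,-0.6],[0,0,-0.8],[0,0,-1]], delta_rot=[[0,0,0],[0,0,0],[0,0,0],[0,0,0],[0,0,0]])

```text
clock: 27.63
position: [0.6459, -0.2091, 0.1688]
tool_rot: [-3.141, 0.003, -3.051]
force: [0.4, 1.3, -0.1]
grip_width: 0.0589
finger_force: 43.3
```

apply_moves(linear=[[0.01,0.19,0],[0.03,0.39,0],[0.04,0.58,0],[0.06,0.77,0],[0.07,0.96,0]], delta_rot=[[0,0,0.005],[0,0,0.009],[0,0,0.014],[0,0,0.018],[0,0,0.023]])

```text
clock: 28.05
position: [0.6301, -0.1133, 0.1678]
tool_rot: [3.142, 0.003, -3.1]
force: [0.7, -0.1, -1.3]
grip_width: 0.0586
finger_force: 43.4
```

apply_moves(linear=[[0.02,0.19,0],[0.05,0.38,0],[0.07,0.58,0],[0.09,0.77,0],[0.115,0.96,0]], delta_rot=[[0,0,0.005],[0,0,0.009],[0,0,0.014],[0,0,0.018],[0,0,0.023]])

```text
clock: 28.47
position: [0.6147, -0.0178, 0.1677]
tool_rot: [3.141, 0.003, 3.135]
force: [-0.1, 0.1, -1.8]
grip_width: 0.0589
finger_force: 43.4
```

apply_moves(linear=[[0.03,0.19,0],[0.06,0.38,0],[0.1,0.57,0],[0.13,0.76,0],[0.16,0.95,0]], delta_rot=[[0,0,0.005],[0,0,0.009],[0,0,0.014],[0,0,0.018],[0,0,0.023]])

```text
clock: 28.88
position: [0.5992, 0.0773, 0.1677]
tool_rot: [3.141, 0.003, 3.087]
force: [-0.2, 0.7, 0.1]
grip_width: 0.0589
finger_force: 43.4
```

apply_moves(linear=[[0.04,0.19,0],[0.08,0.38,0],[0.12,0.57,0],[0.16,0.75,0],[0.205,0.94,0]], delta_rot=[[0,0,0.005],[0,0,0.009],[0,0,0.014],[0,0,0.018],[0,0,0.023]])

```text
clock: 29.3
position: [0.5839, 0.1721, 0.1677]
tool_rot: [3.141, 0.003, 3.039]
force: [0.3, -0.2, -0.3]
grip_width: 0.0588
finger_force: 43.4
```

apply_moves(linear=[[0.05,0.19,0],[0.1,0.37,0],[0.15,0.56,0],[0.2,0.75,0],[0.25,0.93,0]], delta_rot=[[0,0,0.005],[0,0,0.009],[0,0,0.014],[0,0,0.018],[0,0,0.023]])

```text
clock: 29.72
position: [0.5684, 0.2675, 0.1676]
tool_rot: [3.141, 0.003, 2.991]
force: [-0.1, 0.6, -0.7]
grip_width: 0.0589
finger_force: 43.4
```

apply_moves(linear=[[0,0,0],[0,0,0],[0,0,0],[0,0,0],[0,0,0]], delta_rot=[[0,0,0],[0,0,0],[0,0,0],[0,0,0],[0,0,0]])

```text
clock: 30.13
position: [0.569, 0.2655, 0.1672]
tool_rot: [3.141, 0.003, 2.99]
force: [-0.1, 0.2, -0.7]
grip_width: 0.0587
finger_force: 43.4
```

Run:
```python
from nest import *
print({k:monitor.observe()[k] for k in('position','tool_rot','clock')})
h,s,v=cv2.split(cv2.cvtColor(p,cv2.COLOR_RGB2HSV))
D=(W[...,:2]-C0)@e.T
M=(h>100)&(h<120)&(s>120)&(v>50)&(abs(D[...,0])<.08)&(abs(D[...,1])<.06)&(W[...,2]>.1)
P=D[M]*1000;print(M.sum(),np.median(W[M][:,2]),np.percentile(P,[1,99],axis=0).round(1),np.percentile(P,[1,99],axis=0).mean(0),rect(D[M]))
p,d,W=cloud('side');h,s,v=cv2.split(cv2.cvtColor(p,cv2.COLOR_RGB2HSV));D=(W[...,:2]-C0)@e.T
M=(h>100)&(h<120)&(s>120)&(v>50)&(abs(D[...,0])<.08)&(abs(D[...,1])<.06)&(W[...,2]>.1)
P=D[M]*1000;print('side(nest mids -3.3,1)',M.sum(),np.percentile(P,[1,99],axis=0).round(1).tolist())
```

```text
{'position': array([0.56898328, 0.26564041, 0.16719626]), 'tool_rot': array([3.14109919e+00, 2.75834645e-03, 2.99012300e+00]), 'clock': 30.1833}
286 0.18148433075518272 [[-47.2 -34.6]
 [ 51.9  28.3]] [ 2.32538697 -3.1846517 ] [ -1.3 -10.3 111.5  66.4 -18.5]
side(nest mids -3.3,1) 169 [[-50.4, -34.5], [47.7, 29.9]]
```

apply_moves(linear=[[0.01,0.01,0.15],[0.02,0.02,0.3],[0.02,0.02,0.45],[0.02,0.02,0.6],[0.02,0.02,0.7]], delta_rot=[[0,0,0],[0,0,0],[0,0,-0.002],[0,0,-0.002],[0,0,-0.002]])

```text
clock: 30.65
position: [0.5669, 0.2683, 0.0957]
tool_rot: [-3.141, 0.002, 2.995]
force: [-0.7, -0.6, -2.0]
grip_width: 0.0586
finger_force: 43.4
```

apply_moves(linear=[[0,0,0.08],[0,0,0.16],[0,0,0.24],[0,0,0.3],[0,0,0.36]], delta_rot=[[0,0,0],[0,0,0],[0,0,0],[0,0,0],[0,0,0]])

```text
clock: 31.07
position: [0.5674, 0.2688, 0.0606]
tool_rot: [3.141, 0.003, 2.995]
force: [-0.5, -0.1, -1.5]
grip_width: 0.0585
finger_force: 43.4
```

apply_moves(linear=[[0,0,0.02],[0,0,0.04],[0,0,0.06],[0,0,0.08],[0,0,0.08]], delta_rot=[[0,0,0],[0,0,0],[0,0,0],[0,0,0],[0,0,0]])

```text
clock: 31.48
position: [0.5673, 0.2687, 0.0528]
tool_rot: [3.141, 0.003, 2.995]
force: [-1.5, -0.0, -0.9]
grip_width: 0.0586
finger_force: 43.4
```

apply_moves(linear=[[0,-0.01,0.005],[0,-0.012,0.01],[0,-0.012,0.015],[0,-0.012,0.02],[0,-0.012,0.02]], delta_rot=[[0,0,0],[0,0,0],[0,0,0],[0,0,0],[0,0,0]])

```text
clock: 31.9
position: [0.5671, 0.2676, 0.0509]
tool_rot: [3.141, 0.003, 2.995]
force: [0.4, 0.3, -1.0]
grip_width: 0.0589
finger_force: 43.4
```

apply_moves(linear=[[0,0,0.005],[0,0,0.01],[0,0,0.01],[0,0,0.01],[0,0,0.01]], delta_rot=[[0,0,0],[0,0,0],[0,0,0],[0,0,0],[0,0,0]])

```text
clock: 32.32
position: [0.5672, 0.2676, 0.05]
tool_rot: [3.141, 0.003, 2.995]
force: [-0.4, 0.2, -0.8]
grip_width: 0.0588
finger_force: 43.4
```

apply_moves(linear=[[0,0,0],[0,0,0],[0,0,0],[0,0,0],[0,0,0]], delta_rot=[[0,0,0],[0,0,0],[0,0,0],[0,0,0],[0,0,0]], gripper=1)

```text
clock: 32.73
position: [0.5672, 0.2676, 0.05]
tool_rot: [3.141, 0.003, 2.995]
force: [-0.2, -0.4, 0.2]
grip_width: 0.0855
finger_force: 0.0
```

apply_moves(linear=[[0,0,-0.16],[0,0,-0.35],[0,0,-0.6],[0,0,-0.8],[0,0,-1]], delta_rot=[[0,0,0],[0,0,0],[0,0,0],[0,0,0],[0,0,0]])

```text
clock: 33.15
position: [0.5669, 0.2675, 0.1512]
tool_rot: [3.141, 0.003, 2.995]
force: [-0.3, 0.1, -0.1]
grip_width: 0.0855
finger_force: 0.0
```

Run:
```python
from plan import *
plan([(6,[.440,-.319,.12],tool(114.3))])
```

```text
from [0.5669 0.2675 0.1512] [180.    0.2 171.6] q [-0.76  0.64  0.34  1.68 -0.26  0.86  1.11] t 33.15 w 0.0855
call 1 / 6 [0.067, -0.998, 0.051] [0.0, 0.0, 0.08]
call 2 / 6 [-0.1, -0.995, 0.051] [0.0, 0.0, 0.08]
call 3 / 6 [-0.263, -0.965, 0.052] [0.0, 0.0, 0.08]
call 4 / 6 [-0.42, -0.908, 0.052] [0.0, 0.0, 0.08]
call 5 / 6 [-0.565, -0.825, 0.052] [0.0, 0.0, 0.08]
call 6 / 6 [-0.694, -0.72, 0.052] [0.0, 0.0, 0.08]
```

apply_moves(linear=[[0.01,-0.2,0],[0.03,-0.4,0],[0.04,-0.6,0],[0.05,-0.8,0],[0.07,-1,0]], delta_rot=[[0,0,0.016],[0,0,0.032],[0,0,0.048],[0,0,0.064],[0,0,0.08]])

```text
clock: 33.57
position: [0.5452, 0.1687, 0.15]
tool_rot: [3.14, 0.003, 2.826]
force: [-0.4, -0.2, 1.1]
grip_width: 0.0854
finger_force: 0.0
```

apply_moves(linear=[[-0.02,-0.2,0],[-0.04,-0.4,0],[-0.06,-0.6,0],[-0.08,-0.8,0],[-0.1,-1,0]], delta_rot=[[0,0,0.016],[0,0,0.032],[0,0,0.048],[0,0,0.064],[0,0,0.08]])

```text
clock: 33.98
position: [0.5237, 0.0697, 0.1499]
tool_rot: [3.14, 0.002, 2.657]
force: [-0.1, 0.7, 0.5]
grip_width: 0.0851
finger_force: 0.0
```

apply_moves(linear=[[-0.05,-0.19,0],[-0.1,-0.38,0],[-0.16,-0.58,0],[-0.21,-0.77,0],[-0.26,-0.965,0]], delta_rot=[[0,0,0.016],[0,0,0.032],[0,0,0.048],[0,0,0.064],[0,0,0.08]])

```text
clock: 34.4
position: [0.5019, -0.028, 0.1498]
tool_rot: [3.14, 0.002, 2.489]
force: [0.8, 1.1, 0.4]
grip_width: 0.0859
finger_force: 0.0
```

apply_moves(linear=[[-0.08,-0.18,0],[-0.17,-0.36,0],[-0.25,-0.54,0],[-0.34,-0.73,0],[-0.42,-0.91,0]], delta_rot=[[0,0,0.016],[0,0,0.032],[0,0,0.048],[0,0,0.064],[0,0,0.08]])

```text
clock: 34.82
position: [0.4802, -0.1259, 0.1498]
tool_rot: [3.14, 0.002, 2.322]
force: [1.8, -0.9, 0.2]
grip_width: 0.0853
finger_force: 0.0
```

apply_moves(linear=[[-0.11,-0.16,0],[-0.23,-0.33,0],[-0.34,-0.5,0],[-0.45,-0.66,0],[-0.565,-0.825,0]], delta_rot=[[0,0,0.016],[0,0,0.032],[0,0,0.048],[0,0,0.064],[0,0,0.08]])

```text
clock: 35.23
position: [0.4585, -0.2233, 0.1497]
tool_rot: [3.139, 0.001, 2.154]
force: [0.2, -0.6, 0.8]
grip_width: 0.0856
finger_force: 0.0
```

Run:
```python
from plan import *
from nest import *
fr(.056,.075,'spacer')
fr(.04,.056,'block seen')
blobs((W[...,2]>.028)&(W[...,2]<.04)&(abs(W[...,0]-.4386)<.05)&(abs(W[...,1]+.32)<.05),.034,'bar',20)
plan([(1,[.440,-.319,.10],tool(114.3))])
save('top7.png',p[130:260,170:430],3)
```

```text
spacer 449 z 0.0636 ext [[-49.9, -30.5], [52.7, 33.3]] mid(want .2,.6) [1.4 1.4] corner z [np.float64(0.064), np.float64(0.0632), np.float64(0.0639), np.float64(0.0635)]
block seen 188 z 0.0519 ext [[-49.8, -29.3], [53.3, 24.4]] mid(want .2,.6) [ 1.7 -2.4] corner z [np.float64(0.0514), np.float64(0.0522), np.float64(0.0519), np.float64(0.0514)]
bar [389. 237.] 62 [ 426.1 -325.9   31.5   20.5   26.6] cen [ 0.4261 -0.3268  0.034 ] depth z med 0.0348 dist 0.537
from [ 0.4575 -0.2271  0.15  ] [179.9   0.2 123.1] q [-0.07  0.52  0.57  2.   -0.41  0.73  1.32] t 35.2833 w 0.0853
call 1 / 1 [-0.672, -0.649, 0.501] [0.001, 0.001, 0.073]
```

View pics/top7.png

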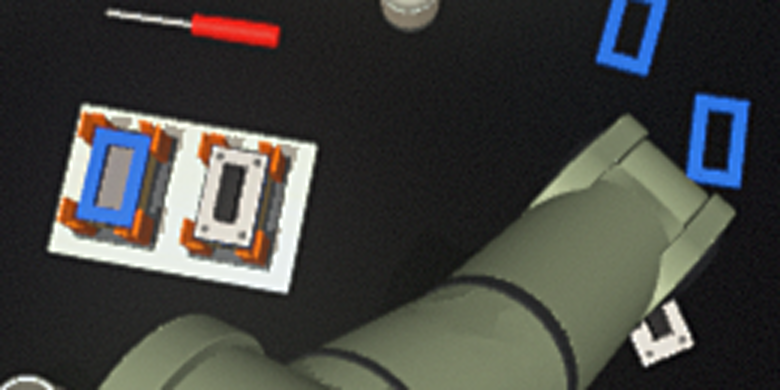

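The top crop shows the blue spacer square on the block at (113,175), with its top at 64 mm as required and about 1 mm off centre. The finished cell is unmoved. The cover at (662,330) comes next.

apply_moves(linear=[[-0.13,-0.13,0],[-0.27,-0.26,0],[-0.4,-0.39,0.1],[-0.54,-0.52,0.3],[-0.67,-0.65,0.5]], delta_rot=[[0,0,0.015],[0,0,0.03],[0,0,0.045],[0,0,0.06],[0,0,0.073]])

```text
clock: 35.7
position: [0.4422, -0.3151, 0.0993]
tool_rot: [3.138, 0.002, 2.002]
force: [0.4, -0.1, -0.5]
grip_width: 0.0855
finger_force: 0.0
```

apply_moves(linear=[[0,0,0.1],[0,0,0.2],[0,0,0.3],[0,0,0.3],[0,0,0.3]], delta_rot=[[0,0,0],[0,0,0],[0,0,0],[0,0,0],[0,0,0]])

```text
clock: 36.12
position: [0.4427, -0.3129, 0.0696]
tool_rot: [3.139, 0.0, 2.006]
force: [-0.2, 0.6, 0.9]
grip_width: 0.0854
finger_force: 0.0
```

Run:
```python
from plan import *
plan([(1,[.440,-.319,.011],tool(114.3))])
for n in ('side',):
    q=np.load('side0.npz')
    p,d,W=cloud(n)
    for W in(q['W'],W):
        M=(W[...,2]>.025)&(W[...,2]<.04)&(abs(W[...,0]-.44)<.06)&(abs(W[...,1]+.32)<.06);print(M.sum(),W[M].mean(0).round(4),np.percentile(W[M],[2,98],axis=0).round(3).tolist())
save('side8.png',p[180:280,250:400],5)
```

```text
from [ 0.4427 -0.3129  0.0696] [179.9   0.  114.9] q [ 0.16  0.69  0.49  1.96 -0.54  0.62  1.44] t 36.1167 w 0.0854
call 1 / 1 [-0.044, -0.052, 0.585] [0.001, 0.0, 0.005]
107 [ 0.4359 -0.3214  0.0311] [[0.409, -0.339, 0.026], [0.464, -0.301, 0.034]]
107 [ 0.4363 -0.3212  0.0312] [[0.408, -0.337, 0.026], [0.464, -0.303, 0.035]]
```

View pics/side8.png

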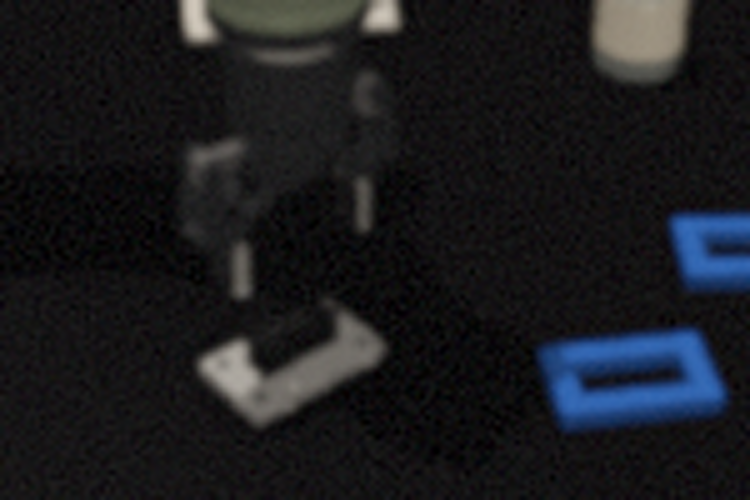

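The side crop shows the fingers (240,270) and (363,205) straddling the ends of the bar at (290,335). I descend with the small correction and grip.

apply_moves(linear=[[-0.02,-0.03,0.1],[-0.04,-0.05,0.25],[-0.04,-0.05,0.4],[-0.04,-0.05,0.55],[-0.04,-0.05,0.58]], delta_rot=[[0,0,0.005],[0,0,0.005],[0,0,0.005],[0,0,0.005],[0,0,0.005]])

```text
clock: 36.58
position: [0.4394, -0.3187, 0.0098]
tool_rot: [3.14, -0.0, 1.994]
force: [-0.2, -0.2, -0.1]
grip_width: 0.0853
finger_force: 0.0
```

apply_moves(linear=[[0,0,0],[0,0,0],[0,0,0],[0,0,0],[0,0,0]], delta_rot=[[0,0,0],[0,0,0],[0,0,0],[0,0,0],[0,0,0]], gripper=0.2, force=60)

```text
clock: 37.0
position: [0.4403, -0.3195, 0.0127]
tool_rot: [3.138, 0.002, 1.994]
force: [-3.0, 1.1, 8.0]
grip_width: 0.0588
finger_force: 65.3
```

apply_moves(linear=[[0,0,-0.02],[0,0,-0.1],[0,0,-0.3],[0,0,-0.5],[0,0,-0.7]], delta_rot=[[0,0,0],[0,0,0],[0,0,0],[0,0,0],[0,0,0]])

```text
clock: 37.42
position: [0.4397, -0.3192, 0.0832]
tool_rot: [3.139, 0.001, 1.994]
force: [-0.2, 0.1, -1.3]
grip_width: 0.0586
finger_force: 64.9
```

apply_moves(linear=[[0,0,-0.2],[0,0,-0.4],[0,0,-0.6],[0,0,-0.8],[0,0,-0.9]], delta_rot=[[0,0,0],[0,0,0],[0,0,0],[0,0,0],[0,0,0]])

```text
clock: 37.83
position: [0.44, -0.3196, 0.1744]
tool_rot: [3.137, 0.003, 1.994]
force: [0.7, -0.6, -1.8]
grip_width: 0.0585
finger_force: 65.0
```

Run:
```python
from plan import *
plan([(7,[.567,.267,.18],tool(81.6))])
```

```text
from [ 0.44   -0.3196  0.1744] [179.8   0.2 114.2] q [ 0.08  0.54  0.62  1.9  -0.42  0.83  1.35] t 37.8333 w 0.0585
call 1 / 7 [0.69, 0.51, -0.008] [0.0, 0.0, 0.039]
call 2 / 7 [0.729, 0.452, -0.008] [0.0, 0.0, 0.039]
call 3 / 7 [0.763, 0.391, -0.008] [0.0, 0.0, 0.039]
call 4 / 7 [0.792, 0.328, -0.008] [0.0, 0.0, 0.039]
call 5 / 7 [0.816, 0.262, -0.008] [0.0, 0.0, 0.039]
call 6 / 7 [0.835, 0.195, -0.008] [0.0, 0.0, 0.039]
call 7 / 7 [0.848, 0.126, -0.008] [0.0, 0.0, 0.039]
```

apply_moves(linear=[[0.14,0.1,0],[0.28,0.2,0],[0.41,0.31,0],[0.55,0.41,0],[0.69,0.51,0]], delta_rot=[[0,0,0.008],[0,0,0.016],[0,0,0.023],[0,0,0.031],[0,0,0.039]])

```text
clock: 38.25
position: [0.4577, -0.2345, 0.1718]
tool_rot: [3.139, 0.001, 1.912]
force: [0.6, 0.4, -2.1]
grip_width: 0.0584
finger_force: 65.0
```

apply_moves(linear=[[0.15,0.09,0],[0.29,0.18,0],[0.44,0.27,0],[0.58,0.36,0],[0.73,0.45,0]], delta_rot=[[0,0,0.008],[0,0,0.016],[0,0,0.023],[0,0,0.031],[0,0,0.039]])

```text
clock: 38.67
position: [0.4756, -0.1507, 0.1719]
tool_rot: [3.139, 0.0, 1.83]
force: [-0.1, -0.3, -1.0]
grip_width: 0.0585
finger_force: 65.0
```

apply_moves(linear=[[0.15,0.08,0],[0.31,0.16,0],[0.46,0.23,0],[0.61,0.31,0],[0.76,0.39,0]], delta_rot=[[0,0,0.008],[0,0,0.016],[0,0,0.023],[0,0,0.031],[0,0,0.039]])

```text
clock: 39.08
position: [0.4937, -0.0671, 0.1719]
tool_rot: [3.139, 0.0, 1.748]
force: [0.8, 0.5, -1.4]
grip_width: 0.0584
finger_force: 65.0
```

apply_moves(linear=[[0.16,0.07,0],[0.32,0.13,0],[0.48,0.2,0],[0.63,0.26,0],[0.79,0.33,0]], delta_rot=[[0,0,0.008],[0,0,0.016],[0,0,0.023],[0,0,0.031],[0,0,0.039]])

```text
clock: 39.5
position: [0.5121, 0.0164, 0.172]
tool_rot: [3.139, -0.0, 1.667]
force: [0.9, -0.1, -1.3]
grip_width: 0.0586
finger_force: 65.0
```

apply_moves(linear=[[0.16,0.05,0],[0.33,0.1,0],[0.49,0.16,0],[0.65,0.21,0],[0.82,0.26,0]], delta_rot=[[0,0,0.008],[0,0,0.016],[0,0,0.023],[0,0,0.031],[0,0,0.039]])

```text
clock: 39.92
position: [0.5301, 0.1005, 0.172]
tool_rot: [3.139, -0.0, 1.585]
force: [-0.4, -0.1, -0.3]
grip_width: 0.0586
finger_force: 65.0
```

apply_moves(linear=[[0.17,0.04,0],[0.33,0.08,0],[0.5,0.12,0],[0.67,0.16,0],[0.83,0.2,0]], delta_rot=[[0,0,0.008],[0,0,0.016],[0,0,0.023],[0,0,0.031],[0,0,0.039]])

```text
clock: 40.33
position: [0.5488, 0.1841, 0.172]
tool_rot: [3.139, -0.001, 1.504]
force: [-0.4, 0.3, -1.6]
grip_width: 0.059
finger_force: 65.0
```

apply_moves(linear=[[0.17,0.03,0],[0.34,0.05,0],[0.51,0.08,0],[0.68,0.1,0],[0.85,0.13,0]], delta_rot=[[0,0,0.008],[0,0,0.016],[0,0,0.023],[0,0,0.031],[0,0,0.039]])

```text
clock: 40.75
position: [0.5673, 0.2679, 0.172]
tool_rot: [3.139, -0.001, 1.422]
force: [0.4, -0.2, -1.2]
grip_width: 0.0585
finger_force: 65.0
```

apply_moves(linear=[[0,0,0],[0,0,0],[0,0,0],[0,0,0],[0,0,0]], delta_rot=[[0,0,0],[0,0,0],[0,0,0],[0,0,0],[0,0,0]])

```text
clock: 41.17
position: [0.5675, 0.2662, 0.1722]
tool_rot: [3.139, -0.001, 1.422]
force: [0.7, -0.0, -1.1]
grip_width: 0.0583
finger_force: 65.0
```

Run:
```python
from nest import *
print({k:monitor.observe()[k] for k in('position','tool_rot','clock')})
for n in('top','side'):
    p,d,W=cloud(n);h,s,v=cv2.split(cv2.cvtColor(p,cv2.COLOR_RGB2HSV));D=(W[...,:2]-C0)@e.T
    M=(s<50)&(v>90)&(abs(D[...,0])<.07)&(abs(D[...,1])<.05)&(W[...,2]>.15)&(W[...,2]<.19)
    P=D[M]*1000
    print(n,M.sum(),np.median(W[M][:,2]),np.percentile(P,[1,99],axis=0).round(1).tolist(),np.percentile(P,[1,99],axis=0).mean(0).round(1),rect(W[M]))
```

```text
{'position': array([0.56756135, 0.26633176, 0.17216521]), 'tool_rot': array([ 3.13903514e+00, -6.55893327e-04,  1.42171303e+00]), 'clock': 41.2167}
top 245 0.16952563005687163 [[-45.7, -29.0], [52.4, 3.6]] [  3.4 -12.7] [565.9 251.5  99.   34.5  -9.5]
side 113 0.16594106282333726 [[-48.5, -32.1], [47.3, 30.5]] [-0.6 -0.8] [564.1 262.   98.3  64.  -11.3]
```

apply_moves(linear=[[0,-0.012,0.15],[0,-0.025,0.3],[0,-0.025,0.45],[0,-0.025,0.6],[0,-0.025,0.7]], delta_rot=[[0,0,0],[0,0,0],[0,0,0],[0,0,0],[0,0,0]])

```text
clock: 41.73
position: [0.5649, 0.2671, 0.1007]
tool_rot: [3.14, 0.0, 1.422]
force: [-0.1, 0.2, -2.4]
grip_width: 0.0582
finger_force: 65.1
```

apply_moves(linear=[[0,0,0.04],[0,0,0.08],[0,0,0.12],[0,0,0.16],[0,0,0.2]], delta_rot=[[0,0,0],[0,0,0],[0,0,0],[0,0,0],[0,0,0]])

```text
clock: 42.15
position: [0.5655, 0.2675, 0.0821]
tool_rot: [3.139, -0.001, 1.423]
force: [-0.2, 0.6, -2.2]
grip_width: 0.0583
finger_force: 65.0
```

apply_moves(linear=[[0,0,0.01],[0,0,0.02],[0,0,0.03],[0,0,0.03],[0,0,0.03]], delta_rot=[[0,0,0],[0,0,0],[0,0,0],[0,0,0],[0,0,0]])

```text
clock: 42.57
position: [0.5654, 0.2673, 0.0791]
tool_rot: [3.139, -0.001, 1.422]
force: [0.5, -0.2, -0.3]
grip_width: 0.0586
finger_force: 65.0
```

apply_moves(linear=[[0,0,0.005],[0,0,0.01],[0,0,0.015],[0,0,0.02],[0,0,0.02]], delta_rot=[[0,0,0],[0,0,0],[0,0,0],[0,0,0],[0,0,0]])

```text
clock: 42.98
position: [0.5652, 0.2673, 0.0768]
tool_rot: [3.139, -0.0, 1.423]
force: [-0.1, 0.2, -1.2]
grip_width: 0.0588
finger_force: 65.0
```

apply_moves(linear=[[0,0,0.005],[0,0,0.01],[0,0,0.01],[0,0,0.01],[0,0,0.01]], delta_rot=[[0,0,0],[0,0,0],[0,0,0],[0,0,0],[0,0,0]])

```text
clock: 43.4
position: [0.5653, 0.2674, 0.0767]
tool_rot: [3.139, -0.001, 1.422]
force: [-5.2, -0.5, 13.1]
grip_width: 0.059
finger_force: 66.6
```

Contact came at the seating height. I release and retreat.

apply_moves(linear=[[0,0,-0.005],[0,0,-0.005],[0,0,-0.005],[0,0,-0.005],[0,0,-0.005]], delta_rot=[[0,0,0],[0,0,0],[0,0,0],[0,0,0],[0,0,0]], gripper=0.85)

```text
clock: 43.82
position: [0.5653, 0.2673, 0.0764]
tool_rot: [3.139, -0.0, 1.423]
force: [0.3, -0.1, -0.6]
grip_width: 0.0791
finger_force: 0.0
```

apply_moves(linear=[[0,0,-0.16],[0,0,-0.35],[0,0,-0.6],[0,0,-0.8],[0,0,-1]], delta_rot=[[0,0,0],[0,0,0],[0,0,0],[0,0,0],[0,0,0]])

```text
clock: 44.23
position: [0.565, 0.2672, 0.1775]
tool_rot: [3.139, -0.0, 1.422]
force: [-1.0, -0.7, 0.3]
grip_width: 0.0786
finger_force: 0.0
```

apply_moves(linear=[[-0.2,0,0],[-0.4,0,0],[-0.6,0,0],[-0.8,0,0],[-1,0,0]], delta_rot=[[0,0,0],[0,0,0],[0,0,0],[0,0,0],[0,0,0]])

```text
clock: 44.65
position: [0.55, 0.1675, 0.1764]
tool_rot: [3.139, -0.001, 1.423]
force: [0.4, 0.0, 0.4]
grip_width: 0.0788
finger_force: 0.0
```

apply_moves(linear=[[-0.2,0,0],[-0.4,0,0],[-0.6,0,0],[-0.8,0,0],[-1,0,0]], delta_rot=[[0,0,0],[0,0,0],[0,0,0],[0,0,0],[0,0,0]])

```text
clock: 45.07
position: [0.5353, 0.0686, 0.1764]
tool_rot: [3.139, -0.001, 1.423]
force: [0.4, -0.1, 0.3]
grip_width: 0.0791
finger_force: 0.0
```

apply_moves(linear=[[-0.2,0,0],[-0.4,0,0],[-0.6,0,0],[-0.8,0,0],[-0.8,0,0]], delta_rot=[[0,0,0],[0,0,0],[0,0,0],[0,0,0],[0,0,0]])

```text
clock: 45.48
position: [0.5231, -0.0134, 0.1768]
tool_rot: [3.138, 0.0, 1.418]
force: [-0.2, -0.3, -0.7]
grip_width: 0.079
finger_force: 0.0
```

Run:
```python
from nest import *
fr(.066,.08,'cover plate')
fr(.09,.106,'bar')
D=(W[...,:2]-C0)@e.T
M=(abs(D[...,0])<.05)&(abs(D[...,1])<.03)&(W[...,2]>.09)&(W[...,2]<.106);print(rect(W[M]),W[M][:,2].mean())
D2=(W[...,:2]-[.5455,.1359]);M=(abs(D2[...,0])<.05)&(abs(D2[...,1])<.03)&(W[...,2]>.09)&(W[...,2]<.106)
if M.sum():print('finished',rect(W[M]))
```

```text
cover plate 451 z 0.0738 ext [[-49.4, -29.0], [52.0, 31.7]] mid(want .2,.6) [1.3 1.4] corner z [np.float64(0.0732), np.float64(0.0741), np.float64(0.0743), np.float64(0.0738)]
bar 132 z 0.0981 ext [[-28.5, -9.1], [31.0, 11.8]] mid(want .2,.6) [1.2 1.3] corner z [np.float64(0.0988), np.float64(0.0977), np.float64(0.0981), np.float64(0.0977)]
[566.3 265.5  60.6  21.1  -8.7] 0.0980869058311431
```

```bash
python3 -c "
from workcell import workorder
print(workorder.job_done())"
```

```text
the job is handed in; nothing more can be done
None
```

The second cell is built in the empty nest (block, spacer, cover with grip bar up), all parts released; the top camera shows the plate at 74 mm and the bar at 98 mm as required, about 1 mm off centre. I handed the job in at about 45.5 s and it returned no verdict.

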